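Stop the shaking incubator and raise its counterweighted hood

TASK

The flasks in the benchtop shaking incubator are ready to come out, so open it up: first switch it off by pressing down the raised near half of its rocker switch, then push the latch lever at the right of its front deck outward, to the right, as far as it goes. Then push the clear hood up by the grey ledge on its front, past its balance point and without flinging it, so that it tips back and stays fully raised by itself. This is all done by pushing with the fingertips or the outside of the fingers: pick nothing up, and leave the flask, dish, bottle and other loose things on the bench where they are.

Things in the scene. Friction and masses are not known exactly. Their poses are not given: they have to be found in the camera images.
- shaker: White benchtop shaking incubator, fixed, turned a little, three plugged flasks under its clear hood. Origin: on the bench below the middle of its rear wall; x axis from its front (operator) to its rear, y to its left, z up. In mm: housing x -200 to 0, y -125 to 125; tub walls from x -115 back, top z 99; closed hood above to z 217, its front sloping back from x -113 at z 101 to x -94 at z 215
- deck (a point): middle of the top of the low front control deck, at machine (-158, 0, 45) mm, fixed, axes as the machine's; the deck spans x -200 to -115 and the full width. The rocker switch stands at its left (y 83), a flat display (3 mm high) in the middle, the latch post at its right (y -90)
- rocker (a joint): Black rocker switch, paddle 44 x 26 mm (long side front to rear), tips about its middle, an axis along machine y at machine (-158, 83, 48) mm. 0 rad = on: far half flat 8 mm above the deck, near half raised 18 degrees. 0.314 rad = off, the stop: near half flat 8 mm above the deck. About 2 N straight down on the near half moves it; friction keeps it where it is left
- rocker_near (a point): point on top of the raised near half of the rocker paddle, 14.5 mm in front of its axis, where to press straight down; it sinks about 4.5 mm to the stop
- latch (a joint): Steel latch lever, turning level on an upright pin. 0 rad = locked: lever points to the operator, its nose lies over a tongue on the hood's rim and blocks the hood. Grows as the lever's end is pushed outward to the machine's right (-y), anticlockwise from above; stop at 1.45 rad, lever pointing right. Frees the hood from about 0.8 rad. About 1.2 N at the post; friction keeps it where it is left
- latch_pin (a point): axis of the latch lever, at machine (-148, -90) mm, 114.5 mm above the bench (underside of the lever); fixed, axes as the machine's. The nose reaches 28 mm behind it
- latch_post (a point): middle of the upright black finger post, 17 mm across, on the end of the latch lever, 44 mm from its pin. The post spans heights 116.5 to 140.5 mm above the bench, the lever (13 mm wide) 114.5 to 124.5 mm; free air below down to the deck at 45 mm
- hood (a joint): Clear hood, hinge axis along machine y at machine x 25, z 100 mm, steel counterweight bar on its tail 62 mm behind that. 0 rad = closed, grows as its front rises, stop at 1.4 rad. Balances at about 0.74 rad (the tail outweighs it beyond): pushed less far it falls shut, farther it tips back by itself, damped, to the stop and stays. 2 to 3 N upward at the ledge lifts it from closed, less as it rises
- hood_ledge (a point): middle of the lower front edge of the grey grip ledge on the front of the hood; moves with it, 181 mm from the hinge axis; closed, 101.5 mm above the bench. Ledge 110 mm wide (y -55 to 55), 10 mm thick, projects 40 mm in front of the hood, 56 mm of free air below it to the deck: reach under it from the front with the tool tilted and push it up and back along its arc
- next_flask: 100 ml conical flask with a pale plug, 63 mm wide, 140 mm tall, standing left of the shaker; a bystander, origin at the middle of its underside
- bottle: small clear bottle with a blue cap, 56 mm wide, 104 mm tall, standing right of the shaker; a bystander, origin at the middle of its underside
- dish: lidded petri dish, 92 mm wide, 16 mm high, lying on the bench; a bystander, origin at the middle of its underside
- tube_rack: blue microtube rack 70 x 212 x 38 mm on the bench; a bystander, origin at the middle of its underside
- click_pen: thin white and blue ballpoint pen 145 mm long lying on the bench; a bystander
- marker: black and white marker pen 135 mm long lying on the bench; a bystander
- tip_box: pipette tip box with a clear lid, 86 x 121 x 67 mm; a bystander, origin at the middle of its underside

How it is judged (in metres and radians):
On the way, in this order (a step that is already met when the one before it is completed fails the run):
1. the rocker switch is pressed to off (value of joint rocker above 0.25 rad), for 0.1 s.
2. the latch lever is swung outward clear of the hood, the hood still shut (value of joint latch above 1.2 rad and value of joint hood below 0.1 rad), for 0.1 s.
3. the hood has gone over its balance point to its raised stop (value of joint hood above 1.3 rad), for 0.2 s.
At the end, for the whole second after the job is handed in: rocker off (beyond 0.25 of 0.314 rad), latch lever swung out (beyond 1.2 of 1.45 rad), hood at rest fully raised (beyond 1.3 of 1.4 rad) (value of joint rocker above 0.25 rad and value of joint latch above 1.2 rad and value of joint hood above 1.3 rad and velocity of joint hood between -0.1 and 0.1 rad/s); the robot touches nothing.
It fails at once if the hood is flung up, faster than 3 rad/s (velocity of joint hood above 3 rad/s).
It fails at once if a bystander is lifted, carried or pushed away (moved more than 20 mm) (distance of any of next_flask, bottle, dish, tube_rack, click_pen, marker, tip_box from where it was at the start of the episode above 0.02 m).
It also fails if it takes over 58 s, if anything falls off the work surface, if the arm or the gripper's body presses on something with over 40 N, if the wrist force passes 120 N, or if a joint passes its speed limit or range.

ROBOT

A 6-joint arm with a two-finger parallel gripper is mounted at the origin on a cart in front of the work surface, level with it; the furniture and walls round the work are solid. World frame = base frame: x ahead of the robot, y to its left, z up, the work surface at z = 0. Lengths are in m, angles in degrees, forces in N, time in s.
With the tool pointing down it reaches from about 0.4 to 0.825 m from the base axis. Payload 7 kg.
Tool frame: the origin (TCP) lies at the very end of the fingers, on their centre line; the grasp point (between the pads) lies 19 mm behind it; z points along the fingers, x is the direction in which the jaws open and shut, and the axes are right-handed (so a half turn about z gives the same grasp; the last joint's range is limited). The gripper opens to 88 mm and grips with 3 to 60 N. Pads are 19 mm wide; open, the fingers measure 130 mm over their backs; the gripper's body (78 mm by 193 mm) begins 47 mm behind the grasp point.
Start: joints at [91.965, 20.546, 0.682, 0, -70.136, -16.507], TCP at [0.169, 0.653, 0.189] pointing down, gripper open.
Joint ranges: [-176.03, 176.03], [-82.01, 121.73], [-58.28, 71.71], [-173.87, 95.51], [-174.79, -0.11], [-173.66, 173.66]. Speed limits (degrees/s): [136.94, 136.94, 172.46, 180, 180, 180].

INTERFACE

Orientations are given as [roll, pitch, yaw] about the fixed x, y, z axes, in that order (R = Rz(yaw) Ry(pitch) Rx(roll)).
In Python, from plant import get_state, optics, order, finder gives the robot as it stands.
- The arm moves only by the shell command python3 -m crank 'ROWS' [FORCE]. ROWS is JSON, a list of rows, each an object of numbers: "dx", "dy", "dz": the shift along the tool's x, y, z in mm; "wx", "wy", "wz": the turn, a rotation vector about the tool's x, y, z in degrees; "hand": the opening in per cent of the stroke, from 0 (shut) to 100 (fully open). A call has 1 to 10 rows; each row shifts and turns the commanded pose from where the row before left it, along the tool's axes as they then stand; what a row does not reach is not made up. A row lasts 1/8 s, in which the tool goes at most 62.5 mm and 10.7 degrees, less where a joint would pass 70% of its speed; a pose out of reach is approached as far as the arm can. A call is refused whole if a number of a shift passes 62.5 or a number of a turn 10.7, either way. A call with a gripper value outside its range is refused whole. The fingers move at their own pace and stop on an object; FORCE is the grip in N (left out, the last holds). Time passes only in rows, so rows that do not move let the fingers close. It gives the time, the measured TCP pose, the force and the opening at its end, in the units of the state.
- get_state(): the state, without advancing time (a new reading comes with each control period).
- optics.capture(name): name is "side" or "top"; returns the picture (420x560x3 uint8, blue, green, red); there is no depth.
- optics.calibration(name): a dict with "intrinsics" (3x3 intrinsics, pixels), "R" (3x3) and "t" (3): a world point X has camera coordinates R X + t. Camera axes: x right, y down, z forward; pixel columns grow to the right and rows downward; lengths in m; the calibration is good to about 2 mm. A picture is of the moment at which its call begins. calibration takes no time and is no camera call.
- order.close_job(): hands the job in, once; it reports no verdict.
Trained networks look in the newest picture that a camera, given by its name, has taken for a name from the list of things; names that differ only in an ending like _2 or _b are one class to them, and where a whole thing is asked for, a point or a joint stands for the part that bears it (a point fixed in the world has none). Each returns a list of dicts, best first, with "conf" (0 to 1); they miss things now and then, are a little off and sometimes report something else, mostly with a low value. They report only what shows in the picture. A call takes as long as a camera call.
- finder.masks_of(thing, camera): "mask" (420x560 bool, what is visible of it) and "rect" ([centre column, centre row, width, height] in pixels, round what is visible of it).
- finder.place_of(thing, camera): "centre" ([column, row] in pixels: a listed point, or the origin of a listed thing).
The state is a dict: "time_s": time; "joints": joint angles; "qd": joint speeds; "joint_torque": joint torques, N m; "tcp_pos": TCP position; "eef_rot": TCP orientation; "contact_force": force on the tool from outside, world axes, zero at the start; "moment": the same for the moment, N m; "gripper_width": finger opening in m.
Only numpy, scipy, OpenCV 4.12 (cv2) and the standard library are available. Lean on these libraries where they do the work, as an engineer would, in place of code of your own. Each camera call takes 0.05 s, during which the arm holds its last target.

## Working session

There is one attempt and no reset: what is moved stays moved. The work goes in short steps, Python scripts to look and compute and a shell command to move; the robot and the scene stay as the last step left them, time stands still between calls to the robot, and variables do not carry over. Pictures are saved under pics/ and viewed, and the job is handed in when it is done.

```bash
ls; mkdir -p pics; python3 - <<'E'
from plant import get_state, optics, finder
import cv2
print(get_state())
for n in ("side","top"):
    im=optics.capture(n); cv2.imwrite(f"pics/{n}0.png",im)
    c=optics.calibration(n); print(n,c)
    for t in ["rocker_near","latch_post","latch_pin","hood_ledge","deck","shaker","next_flask","bottle","dish","tube_rack","tip_box","click_pen","marker"]:
        try:
            print(t,[(round(float(r['conf']),2),[round(float(x)) for x in r['centre']]) for r in finder.place_of(t,n)][:3])
        except Exception as e: print(t,e)
print(get_state()['time_s'])
E
```

```text
pics
{'time_s': 0.0, 'joints': array([ 9.19655659e+01,  2.05918766e+01,  6.34887391e-01, -1.99355982e-02,
       -7.01373725e+01, -1.65073463e+01]), 'qd': array([ 3.38547095e-02,  8.62631279e-05,  6.45632513e-02,  7.21328538e-04,
       -9.05751843e-03,  2.38735576e-02]), 'joint_torque': array([ 2.03467163e-03, -5.82731438e+01,  2.93045783e+01,  6.99692577e+00,
        6.83535865e-03, -1.56391293e-04]), 'tcp_pos': array([0.16937222, 0.65283508, 0.18832681]), 'eef_rot': array([-1.79991154e+02, -9.57978246e-02, -1.04548577e+02]), 'contact_force': array([ 0.63754576, -0.49931026,  0.27564865]), 'moment': array([-0.0039405 , -0.03379949,  0.0385547 ]), 'gripper_width': 0.0876863982285923}
side {'intrinsics': array([[413.30521734,   0.        , 279.72185775],
       [  0.        , 413.30521734, 210.9479235 ],
       [  0.        ,   0.        ,   1.        ]]), 'R': array([[-0.87645834, -0.48144979,  0.00518498],
       [-0.38363965,  0.69181116, -0.61173355],
       [ 0.29093196, -0.53814813, -0.79104689]]), 't': array([0.47354155, 0.26457364, 1.46829033])}
rocker_near [(0.59, [303, 214]
[... 506 characters left out ...]
.66368018],
       [  0.        ,   0.        ,   1.        ]]), 'R': array([[-0.02146756, -0.99950788, -0.02287229],
       [-0.98211267,  0.02536351, -0.1865781 ],
       [ 0.18706641,  0.01845779, -0.98217385]]), 't': array([0.01453401, 0.5323086 , 1.16993645])}
rocker_near [(0.73, [378, 258]), (0.67, [303, 236]), (0.52, [380, 174])]
latch_post [(0.69, [364, 225])]
latch_pin [(0.88, [355, 212])]
hood_ledge [(0.57, [330, 223])]
deck [(0.75, [329, 226])]
shaker []
next_flask [(0.74, [252, 206]), (0.54, [325, 222])]
bottle [(0.93, [380, 177])]
dish [(0.82, [378, 258]), (0.37, [139, 280])]
tube_rack []
tip_box [(0.63, [139, 236])]
click_pen [(0.69, [139, 278])]
marker [(0.67, [183, 268])]
1.4
```

View pics/side0.png

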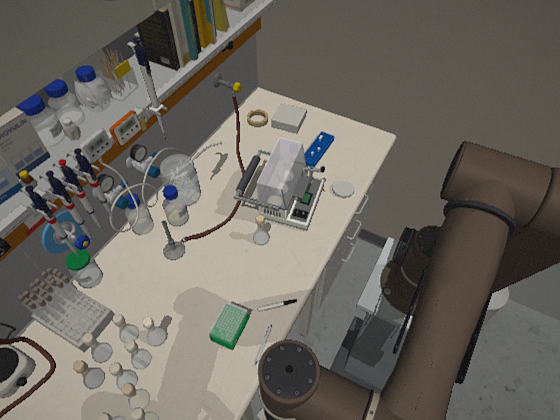

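View pics/top0.png

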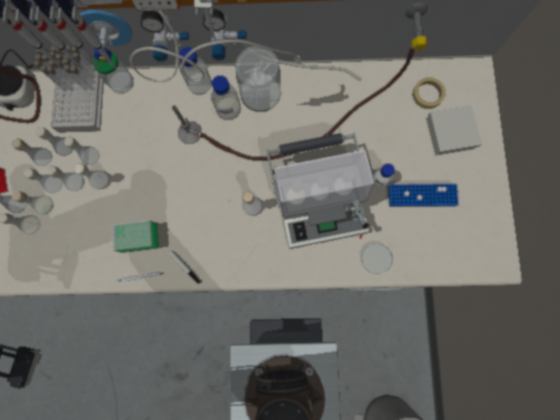

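```bash
python3 - <<'E'
import cv2
a=cv2.imread("pics/top0.png")[140:290,230:420]; cv2.imwrite("pics/topz.png",cv2.resize(a,None,fx=4,fy=4,interpolation=cv2.INTER_CUBIC))
a=cv2.imread("pics/side0.png")[110:260,200:390]; cv2.imwrite("pics/sidez.png",cv2.resize(a,None,fx=4,fy=4,interpolation=cv2.INTER_CUBIC))
E
```

```text
(no output)
```

View pics/topz.png

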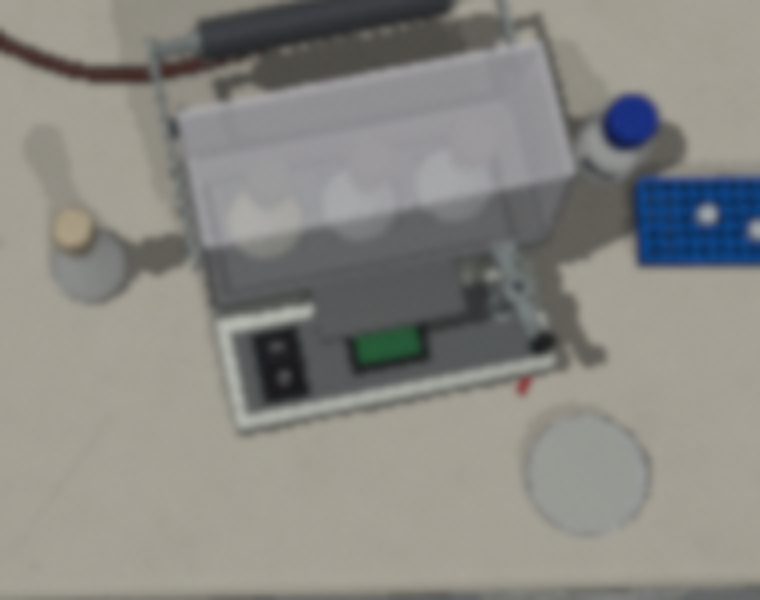

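View pics/sidez.png

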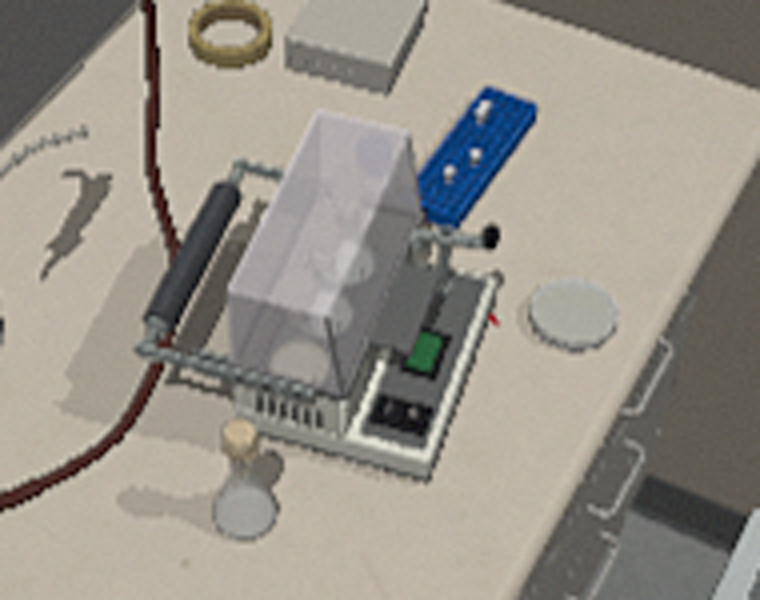

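```bash
cat > h.py <<'E'
import numpy as np
from plant import get_state, optics, finder
from scipy.optimize import least_squares
from scipy.spatial.transform import Rotation as Ro
def proj(n,X):
    c=optics.calibration(n); p=c['R']@np.asarray(X)+c['t']; q=c['intrinsics']@p; return q[:2]/q[2]
def m2w(p,X):
    x,y,a=p; R=np.array([[np.cos(a),-np.sin(a),0],[np.sin(a),np.cos(a),0],[0,0,1]]); return R@(np.asarray(X)/1000.)+[x,y,0]
E
python3 - <<'E'
from h import *
P={'rn':(-172,83,57),'post':(-192,-90,130),'pin':(-148,-90,116),'ledge':(-153,0,101.5),'deck':(-158,0,45),'FL':(-200,125,47),'FR':(-200,-125,47)}
obs=[('top','rn',(302,235)),('top','post',(364,225)),('top','pin',(355,212)),('top','ledge',(330,223)),('top','deck',(329,226)),('top','FL',(290,247.5)),('top','FR',(370.5,231)),
('side','rn',(303,214)),('side','post',(323.5,170)),('side','pin',(314,171)),('side','ledge',(304,188)),('side','deck',(305,198)),('side','FL',(307.5,228)),('side','FR',(324.5,179))]
f=lambda p:np.concatenate([proj(c,m2w(p,P[k]))-o for c,k,o in obs])
r=least_squares(f,[.6,-.1,0.2],loss='soft_l1')
print(r.x,np.degrees(r.x[2]))
for (c,k,o),e in zip(obs,f(r.x).reshape(-1,2)): print(c,k,e.round(1))
for k in P: print(k,m2w(r.x,P[k]).round(4))
# bystanders via bench plane
def bench(n,px,z=0):
    c=optics.calibration(n); d=c['R'].T@np.linalg.solve(c['intrinsics'],[*px,1]); o=-c['R'].T@c['t']; return (o+d*(z-o[2])/d[2]).round(3)
print('dish',bench('top',(377,258)),bench('side',(343,189)),'flask',bench('top',(252,206)),bench('side',(262,238)),'bottle',bench('top',(380,177)))
print(repr(r.x))
E
```

```text
[ 0.65341468 -0.11503195  0.1756463 ] 10.063791501061678
top rn [-0.6  0.3]
top post [-0.4  1.5]
top pin [4.1 0.5]
top ledge [-1.6 -1.8]
top deck [-2. -0.]
top FL [-0.5 -0. ]
top FR [-0.   0.1]
side rn [ 0.8 -1.6]
side post [-1.3 -0.4]
side pin [-2.8 -1.6]
side ledge [1.8 0.2]
side deck [ 1.2 -0.2]
side FL [ 0.  -3.8]
side FR [-0.  -0.9]
rn [ 0.4696 -0.0634  0.057 ]
post [ 0.4801 -0.2372  0.13  ]
pin [ 0.5234 -0.2295  0.116 ]
ledge [ 0.5028 -0.1418  0.1015]
deck [ 0.4978 -0.1426  0.045 ]
FL [ 0.4346 -0.0269  0.047 ]
FR [ 0.4783 -0.2731  0.047 ]
dish [ 0.401 -0.298  0.   ] [ 0.398 -0.295  0.   ] flask [0.576 0.09  0.   ] [0.571 0.085 0.   ] bottle [ 0.661 -0.325  0.   ]
array([ 0.65341468, -0.11503195,  0.1756463 ])
```

```bash
cat >> h.py <<'E'
MP=np.array([0.65341468,-0.11503195,0.1756463])
def toolR(s): return Ro.from_euler('xyz',s['eef_rot'],degrees=True).as_matrix()
def to(mx,my,mz,tool=True):
    s=get_state(); d=m2w(MP,(mx,my,mz))-s['tcp_pos']; return (toolR(s).T@d*1000).round(1)
def mpos():
    s=get_state(); a=MP[2]; d=s['tcp_pos']-[MP[0],MP[1],0]; R=np.array([[np.cos(a),-np.sin(a),0],[np.sin(a),np.cos(a),0],[0,0,1]]); return (R.T@d*1000).round(1)
E
python3 -m crank '[{"wz":-8.2,"hand":0},{"wz":-8.2},{"wz":-8.2}]'
python3 -c "
from h import *
print(mpos(),to(-172,83,190), get_state()['joints'].round(1))"
```

```text
[-342.2  841.2  189.3] [ 618.4 -470.4   -0.8] [ 92.   20.5   0.7  -0.  -70.1 -16.5]validation failed for argument at $[0]...
```

```bash
python3 -m crank '[{"dx":0,"dy":0,"dz":0,"wx":0,"wy":0,"wz":-8.2,"hand":0},{"dx":0,"dy":0,"dz":0,"wx":0,"wy":0,"wz":-8.2,"hand":0},{"dx":0,"dy":0,"dz":0,"wx":0,"wy":0,"wz":-8.2,"hand":0}]'
python3 -c "
from h import *
print(mpos(),to(-172,83,190), get_state()['joints'].round(1),get_state()['eef_rot'])"
```

```text
time_s: 1.78
tcp_pos: [0.1695, 0.6533, 0.1893]
eef_rot: [180.0, 0.0, -79.7]
contact_force: [-0.1, 0.2, 0.2]
gripper_width: 0.0633
[-342.2  841.1  189.3] [ 758.9 -166.7   -0.8] [ 92.   20.5   0.7  -0.  -70.1   8.4] [ 1.79998926e+02  1.28744999e-03 -7.96717107e+01]
```

```bash
python3 -m crank '[{"dx":44,"dy":-40,"dz":0,"wx":0,"wy":0,"wz":0,"hand":0},{"dx":44,"dy":-40,"dz":0,"wx":0,"wy":0,"wz":0,"hand":0},{"dx":44,"dy":-40,"dz":0,"wx":0,"wy":0,"wz":0,"hand":0},{"dx":44,"dy":-40,"dz":0,"wx":0,"wy":0,"wz":0,"hand":0},{"dx":58,"dy":0,"dz":0,"wx":0,"wy":0,"wz":0,"hand":0},{"dx":58,"dy":0,"dz":0,"wx":0,"wy":0,"wz":0,"hand":0},{"dx":58,"dy":0,"dz":0,"wx":0,"wy":0,"wz":0,"hand":0},{"dx":58,"dy":0,"dz":0,"wx":0,"wy":0,"wz":0,"hand":0},{"dx":58,"dy":0,"dz":0,"wx":0,"wy":0,"wz":0,"hand":0},{"dx":58,"dy":0,"dz":0,"wx":0,"wy":0,"wz":0,"hand":0}]'
python3 -c "
from h import *
print(mpos(),to(-172,83,110), get_state()['joints'].round(1))"
```

```text
time_s: 3.02
tcp_pos: [0.4186, 0.1636, 0.1897]
eef_rot: [-179.9, 0.0, -79.9]
contact_force: [1.1, 0.7, 0.6]
gripper_width: 0.0003
[-182.5  315.4  189.7] [232.5 -10.3  79.6] [ 46.6  -1.4 -26.3   0.  -65.   53.5]
```

```bash
python3 -m crank '[{"dx":58,"dy":-2.5,"dz":0,"wx":0,"wy":0,"wz":0,"hand":0},{"dx":58,"dy":-2.5,"dz":0,"wx":0,"wy":0,"wz":0,"hand":0},{"dx":58,"dy":-2.5,"dz":0,"wx":0,"wy":0,"wz":0,"hand":0},{"dx":58,"dy":-2.5,"dz":0,"wx":0,"wy":0,"wz":0,"hand":0},{"dx":0,"dy":0,"dz":50,"wx":0,"wy":0,"wz":0,"hand":0},{"dx":0,"dy":0,"dz":50,"wx":0,"wy":0,"wz":0,"hand":0},{"dx":0,"dy":0,"dz":0,"wx":0,"wy":0,"wz":0,"hand":0}]'
python3 - <<'E'
from h import *
import cv2
print(mpos(),to(-172,83,57), get_state()['joints'].round(1))
a=optics.capture('top')[170:270,250:390];b=optics.capture('side')[130:240,250:390]
cv2.imwrite('pics/t1.png',cv2.resize(a,None,fx=5,fy=5,interpolation=cv2.INTER_CUBIC))
cv2.imwrite('pics/s1.png',cv2.resize(b,None,fx=5,fy=5,interpolation=cv2.INTER_CUBIC))
E
```

```text
time_s: 3.9
tcp_pos: [0.466, -0.0623, 0.0867]
eef_rot: [179.6, -0.0, -80.0]
contact_force: [1.0, 0.1, 1.2]
gripper_width: 0.0002
[-175.3   84.7   86.7] [ 1.7 -3.5 29.7] [ 16.4   7.  -32.3  -0.  -51.1  83.6]
```

View pics/t1.png

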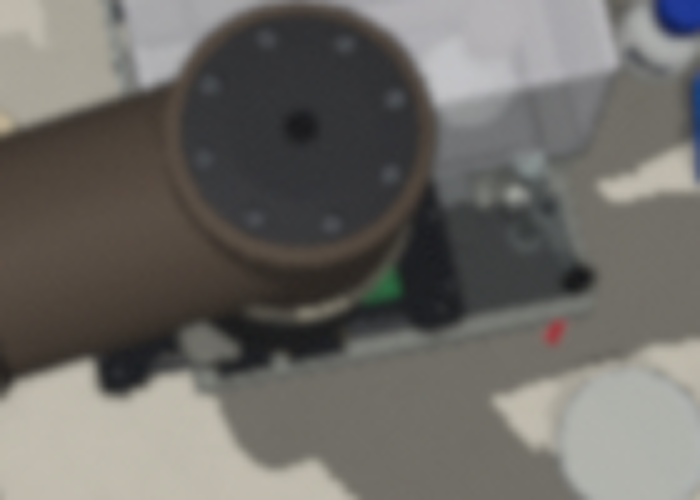

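View pics/s1.png

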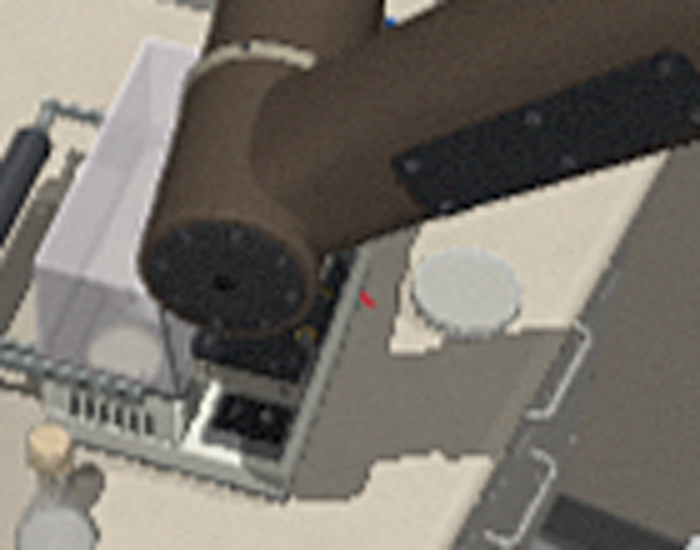

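```bash
python3 - <<'E'
from h import *
for X in [get_state()['tcp_pos'],m2w(MP,(-172,83,57)),m2w(MP,(-144,83,53))]: print((proj('side',X)-[250,130])*5,(proj('top',X)-[250,170])*5)
E
```

```text
[269.70744971 386.96786683] [255.07061228 318.03779834]
[268.92159522 412.1652276 ] [256.81046716 326.26528627]
[234.05413728 406.00676498] [247.07671273 282.28072093]
```

```bash
python3 -m crank '[{"dx":0,"dy":-2,"dz":15,"wx":0,"wy":0,"wz":0,"hand":0},{"dx":0,"dy":0,"dz":10,"wx":0,"wy":0,"wz":0,"hand":0},{"dx":0,"dy":0,"dz":4,"wx":0,"wy":0,"wz":0,"hand":0},{"dx":0,"dy":0,"dz":3,"wx":0,"wy":0,"wz":0,"hand":0},{"dx":0,"dy":0,"dz":0,"wx":0,"wy":0,"wz":0,"hand":0}]'
python3 -c "
from h import *
print(mpos(),to(-172,83,53))"
```

```text
time_s: 4.62
tcp_pos: [0.4709, -0.061, 0.0572]
eef_rot: [180.0, -0.0, -79.9]
contact_force: [-0.0, -1.0, -0.3]
gripper_width: 0.0008
[-170.3   85.1   57.2] [2.1 1.7 4.2]
```

```bash
python3 -m crank '[{"dx":0,"dy":2,"dz":2,"wx":0,"wy":0,"wz":0,"hand":0},{"dx":0,"dy":0,"dz":2,"wx":0,"wy":0,"wz":0,"hand":0},{"dx":0,"dy":0,"dz":1,"wx":0,"wy":0,"wz":0,"hand":0},{"dx":0,"dy":0,"dz":0,"wx":0,"wy":0,"wz":0,"hand":0}]'
python3 -m crank '[{"dx":0,"dy":0,"dz":1,"wx":0,"wy":0,"wz":0,"hand":0},{"dx":0,"dy":0,"dz":1,"wx":0,"wy":0,"wz":0,"hand":0}]'
```

```text
time_s: 5.12
tcp_pos: [0.4689, -0.0614, 0.0522]
eef_rot: [180.0, -0.0, -79.9]
contact_force: [-0.0, 0.3, 0.1]
gripper_width: 0.0004
time_s: 5.38
tcp_pos: [0.469, -0.0614, 0.0502]
eef_rot: [-180.0, -0.0, -79.9]
contact_force: [0.1, -0.3, -0.6]
gripper_width: 0.0007
```

```bash
python3 -m crank '[{"dx":0,"dy":0,"dz":1,"wx":0,"wy":0,"wz":0,"hand":0},{"dx":0,"dy":0,"dz":1,"wx":0,"wy":0,"wz":0,"hand":0}]'
python3 - <<'E'
from h import *
import cv2
b=optics.capture('side')[150:240,250:350]
cv2.imwrite('pics/s2.png',cv2.resize(b,None,fx=6,fy=6,interpolation=cv2.INTER_CUBIC))
print(get_state()['contact_force'],(proj('side',get_state()['tcp_pos'])-[250,150])*6)
E
```

```text
time_s: 5.62
tcp_pos: [0.4689, -0.0613, 0.0482]
eef_rot: [-180.0, -0.0, -79.9]
contact_force: [-0.2, 1.3, 1.1]
gripper_width: 0.0004
[ 0.05795088 -0.70018917 -0.63581034] [321.62686299 385.59453947]
```

View pics/s2.png

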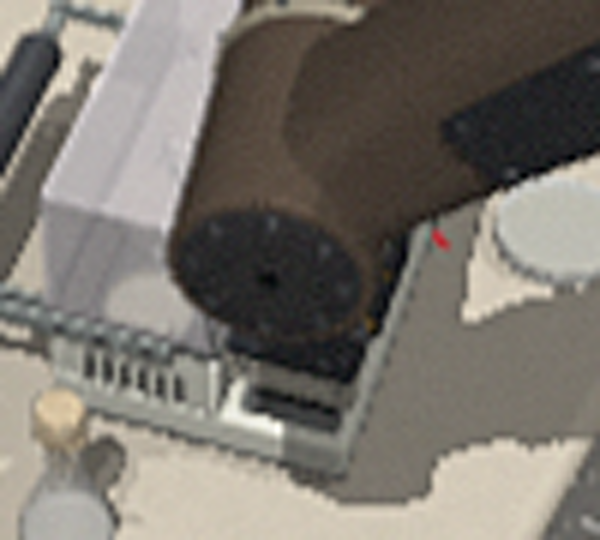

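```bash
python3 - <<'E'
from h import *
s=get_state(); x,y,z=mpos()
pr=lambda X:((proj('side',m2w(MP,X))-[250,150])*6).round()
for n,X in {'bodyLF':(x-39,y+96,114),'bodyLR':(x+39,y+96,114),'rkNL':(-180,96,57),'rkNR':(-180,70,57),'rkFL':(-136,96,53),'rkFR':(-136,70,53),'FL':(-200,125,47),'FLb':(-200,125,0),'RLb':(0,125,0),'flask':(-43,213,0)}.items(): print(n,pr(X))
E
python3 -m crank '[{"dx":0,"dy":0,"dz":-10,"wx":0,"wy":0,"wz":0,"hand":0},{"dx":0,"dy":0,"dz":-40,"wx":0,"wy":0,"wz":0,"hand":0},{"dx":0,"dy":0,"dz":-60,"wx":0,"wy":0,"wz":0,"hand":0},{"dx":0,"dy":0,"dz":0,"wx":0,"wy":0,"wz":0,"hand":0}]'
python3 - <<'E'
from h import *
import cv2
b=optics.capture('side')[150:240,250:350]
cv2.imwrite('pics/s3.png',cv2.resize(b,None,fx=6,fy=6,interpolation=cv2.INTER_CUBIC))
b=cv2.imread('pics/side0.png')[150:240,250:350]
cv2.imwrite('pics/s3b.png',cv2.resize(b,None,fx=6,fy=6,interpolation=cv2.INTER_CUBIC))
E
```

```text
bodyLF [344. 457.]
bodyLR [220. 422.]
rkNL [329. 393.]
rkNR [340. 363.]
rkFL [263. 379.]
rkFR [275. 349.]
FL [345. 445.]
FLb [341. 488.]
RLb [ 52. 408.]
flask [ 67. 529.]
time_s: 6.18
tcp_pos: [0.4723, -0.0609, 0.1638]
eef_rot: [-179.4, -0.0, -79.9]
contact_force: [0.7, 0.6, -0.9]
gripper_width: 0.0004
```

View pics/s3.png

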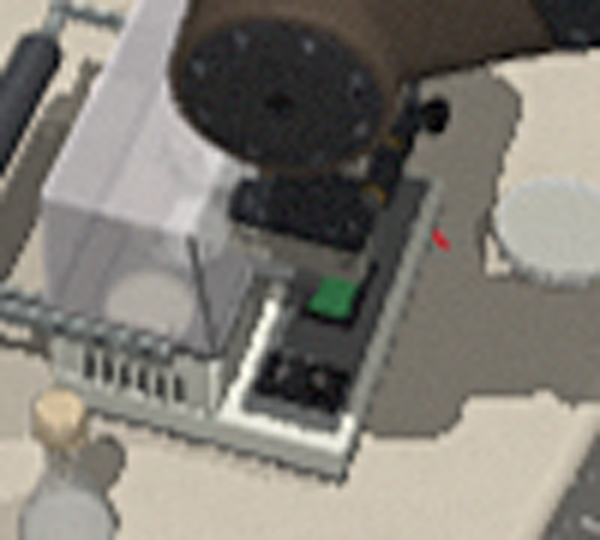

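View pics/s3b.png

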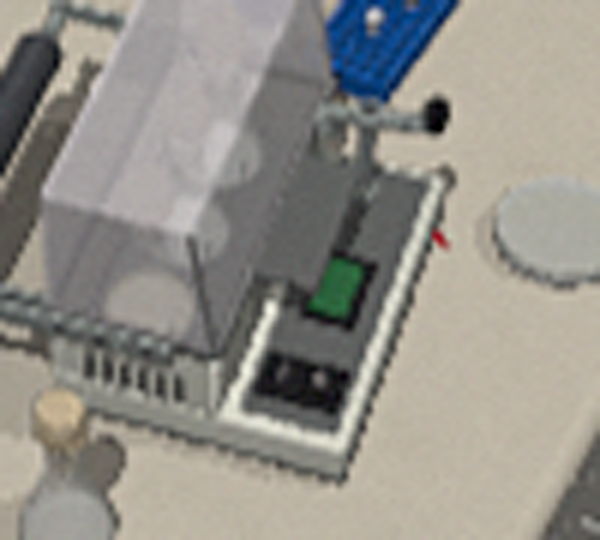

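```bash
python3 -m crank '[{"dx":-50,"dy":20,"dz":-10,"wx":0,"wy":0,"wz":0,"hand":0},{"dx":-58,"dy":10,"dz":0,"wx":0,"wy":0,"wz":0,"hand":0},{"dx":-58,"dy":0,"dz":0,"wx":0,"wy":0,"wz":0,"hand":0},{"dx":-58,"dy":0,"dz":0,"wx":0,"wy":0,"wz":0,"hand":0},{"dx":-58,"dy":0,"dz":0,"wx":0,"wy":0,"wz":0,"hand":0},{"dx":0,"dy":0,"dz":0,"wx":0,"wy":0,"wz":0,"hand":0}]'
python3 - <<'E'
from h import *
import cv2
for n in ('top','side'):
    im=optics.capture(n); cv2.imwrite(f'pics/{n}4.png',im)
    for t in ['rocker','shaker','latch','hood']:
        print(n,t,[(round(float(m['conf']),2),np.round(m['rect'],1)) for m in finder.masks_of(t,n)][:2])
    print('tcp',proj(n,get_state()['tcp_pos']))
a=cv2.imread('pics/top4.png')[215:260,270:345]; cv2.imwrite('pics/t4z.png',cv2.resize(a,None,fx=10,fy=10,interpolation=cv2.INTER_CUBIC))
a=cv2.imread('pics/side4.png')[180:240,265:340]; cv2.imwrite('pics/s4z.png',cv2.resize(a,None,fx=10,fy=10,interpolation=cv2.INTER_CUBIC))
a=cv2.imread('pics/top0.png')[215:260,270:345]; cv2.imwrite('pics/t0z.png',cv2.resize(a,None,fx=10,fy=10,interpolation=cv2.INTER_CUBIC))
a=cv2.imread('pics/side0.png')[180:240,265:340]; cv2.imwrite('pics/s0z.png',cv2.resize(a,None,fx=10,fy=10,interpolation=cv2.INTER_CUBIC))
E
```

```text
time_s: 6.98
tcp_pos: [0.3891, 0.2139, 0.1676]
eef_rot: [179.9, -0.0, -79.7]
contact_force: [0.1, -0.5, 0.6]
gripper_width: 0.0004
top rocker [(0.54, array([324.3, 180.2, 106.4,  92. ]))]
top shaker [(0.74, array([318.6, 190.4, 107.9, 115.3])), (0.7, array([298.3, 229.1,   9. ,  12.7]))]
top latch [(0.66, array([361.2, 217.2,  17.3,  25.6]))]
top hood [(0.9, array([321.2, 179.3, 107.8,  92.3]))]
tcp [202.67408576 261.13805897]
side rocker []
side shaker [(0.88, array([279.2, 178.9,  85. ,  83.4]))]
side latch [(0.58, array([321.6, 169.8,   6.1,   6.5])), (0.54, array([323.4, 147.7,  22.3,  30.2]))]
side hood [(0.78, array([261.4, 172.9,  59.3,  74.4]))]
tcp [289.30886888 259.66820442]
```

View pics/t4z.png

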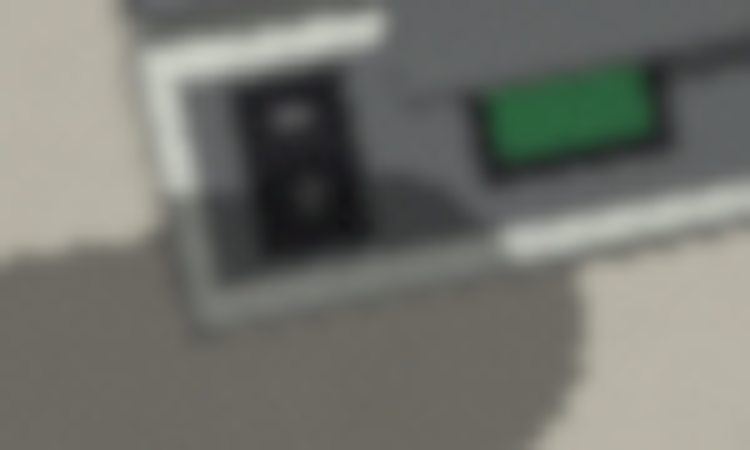

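View pics/s4z.png

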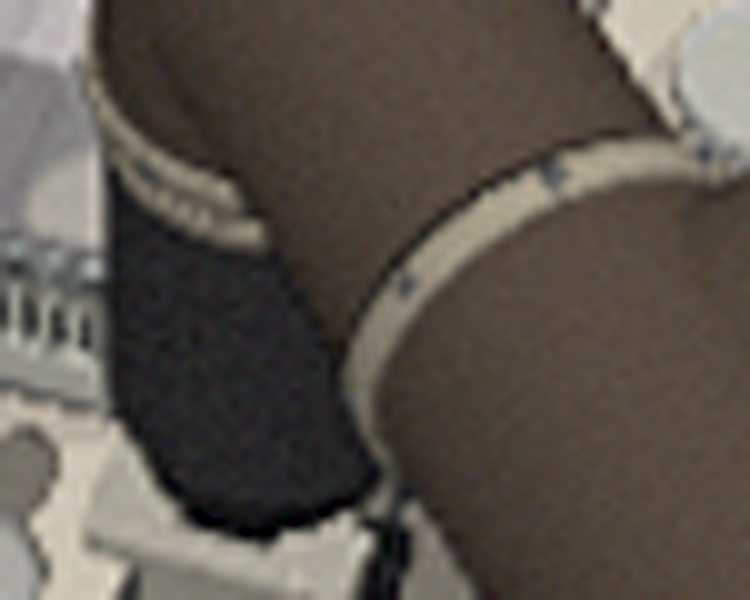

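View pics/t0z.png

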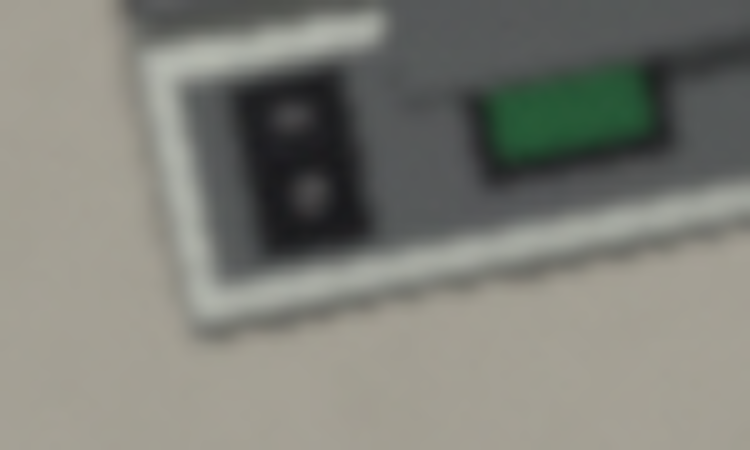

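View pics/s0z.png

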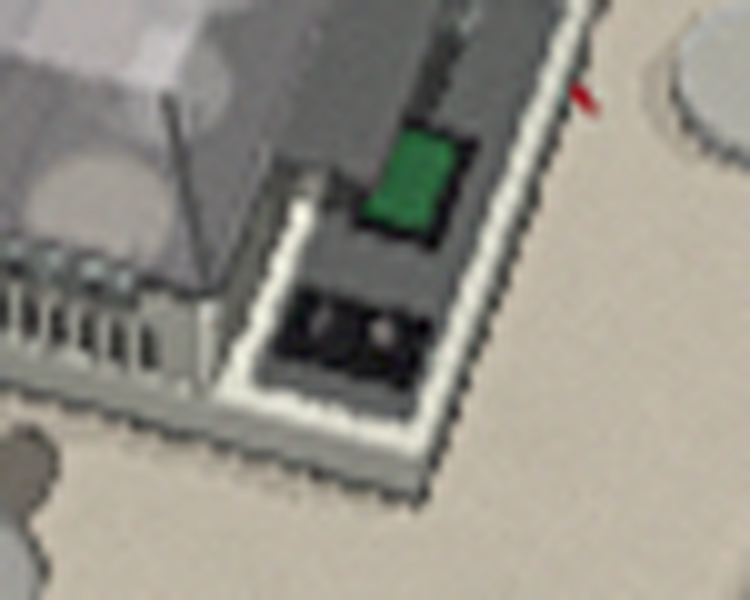

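View pics/side4.png

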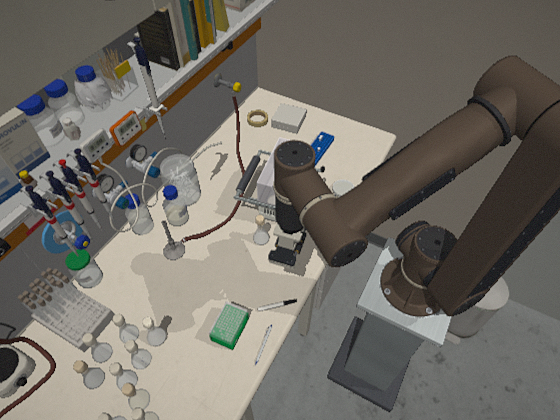

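```bash
python3 - <<'E'
from h import *
import cv2
p=get_state()['tcp_pos']
ims=[]
for n in ('top','side'):
    im=cv2.imread(f'pics/{n}4.png'); u=proj(n,p).round().astype(int)
    a=im[u[1]-30:u[1]+30,u[0]-38:u[0]+38]; a=cv2.resize(a,None,fx=5,fy=5,interpolation=cv2.INTER_CUBIC)
    cv2.circle(a,(190,150),4,(0,0,255),1); ims.append(a)
cv2.imwrite('pics/tcp4.png',np.hstack(ims))
E
```

```text
(no output)
```

View pics/tcp4.png

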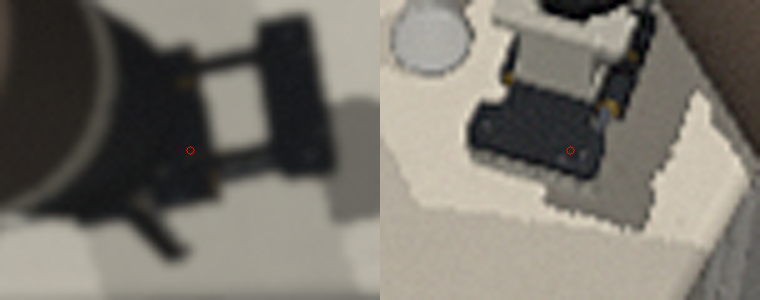

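```bash
python3 - <<'E'
from h import *
def tri(ut,us):
    A=[];b=[]
    f=lambda X:np.concatenate([proj('top',X)-ut,proj('side',X)-us])
    r=least_squares(f,[.47,-.06,.05]); return r.x.round(4), r.fun.round(1)
print('dotnear',tri((301.2,234.5),(303.5,213)))
print('dotfar',tri((299.2,226.8),(297.3,212.0)))
print('FLtop',tri((290.3,246.5),(307.3,224.5)))
print('FLinner',tri((292,244),(306.3,222)))
print('FRtop',tri((370.2,230),(324.8,178)))
print('post',tri((365.5,225),(322.7,169)))
print('dishc',tri((376.7,258.3),(343,188.5)))
print('green',tri((327.3,226.5),(306.4,198)))
print('flaskplug',tri((248.3,197.3),(260.2,219)))
E
```

```text
dotnear (array([ 0.4718, -0.0633,  0.0527]), array([ 0.1,  0.2, -0.3, -0.1]))
dotfar (array([ 0.4959, -0.058 ,  0.0498]), array([ 0.1,  0.2, -0.3, -0.1]))
FLtop (array([ 0.4376, -0.0295,  0.0405]), array([ 0.1,  0.2, -0.3, -0.1]))
FLinner (array([ 0.4446, -0.0348,  0.0456]), array([ 0. ,  0.2, -0.2, -0.1]))
FRtop (array([ 0.48  , -0.2724,  0.0484]), array([ 0.1,  0.5, -0.7, -0.2]))
post (array([ 0.4833, -0.2435,  0.1272]), array([ 0.1,  0.5, -0.7, -0.2]))
dishc (array([ 0.3992, -0.2963,  0.002 ]), array([ 0. ,  0.1, -0.1, -0. ]))
green (array([ 0.4968, -0.1437,  0.043 ]), array([-0. , -0.1,  0.1,  0. ]))
flaskplug (array([0.5737, 0.0887, 0.1264]), array([ 0.1,  0.2, -0.3, -0.1]))
```

```bash
python3 -m crank '[{"dx":58,"dy":0,"dz":0,"wx":0,"wy":0,"wz":0,"hand":0},{"dx":58,"dy":0,"dz":0,"wx":0,"wy":0,"wz":0,"hand":0},{"dx":58,"dy":0,"dz":0,"wx":0,"wy":0,"wz":0,"hand":0},{"dx":58,"dy":-10,"dz":0,"wx":0,"wy":0,"wz":0,"hand":0},{"dx":50,"dy":-18,"dz":40,"wx":0,"wy":0,"wz":0,"hand":0},{"dx":0,"dy":0,"dz":50,"wx":0,"wy":0,"wz":0,"hand":0},{"dx":0,"dy":0,"dz":12,"wx":0,"wy":0,"wz":0,"hand":0},{"dx":0,"dy":0,"dz":0,"wx":0,"wy":0,"wz":0,"hand":0},{"dx":0,"dy":0,"dz":0,"wx":0,"wy":0,"wz":0,"hand":0}]'
python3 -c "
from h import *
s=get_state();print(mpos(),to(-172,83,47),s['contact_force'],(toolR(s).T@(np.array([.471,-.063,.046])-s['tcp_pos'])*1000).round(1))"
```

```text
time_s: 8.6
tcp_pos: [0.4668, -0.0581, 0.0705]
eef_rot: [-179.8, -0.0, -79.8]
contact_force: [-0.1, 0.3, 0.5]
gripper_width: 0.0008
[-173.8   88.7   70.5] [ 5.7 -1.8 23.5] [-0.13499481  0.28308892  0.46892354] [ 5.6 -3.2 24.5]
```

```bash
R='import'; python3 -m crank '[{"dx":5,"dy":-2,"dz":10,"wx":0,"wy":0,"wz":0,"hand":0},{"dx":0,"dy":0,"dz":10,"wx":0,"wy":0,"wz":0,"hand":0},{"dx":0,"dy":0,"dz":2,"wx":0,"wy":0,"wz":0,"hand":0},{"dx":0,"dy":0,"dz":0,"wx":0,"wy":0,"wz":0,"hand":0}]'
python3 -m crank '[{"dx":0,"dy":0,"dz":1,"wx":0,"wy":0,"wz":0,"hand":0},{"dx":0,"dy":0,"dz":0,"wx":0,"wy":0,"wz":0,"hand":0}]'
python3 -m crank '[{"dx":0,"dy":0,"dz":1,"wx":0,"wy":0,"wz":0,"hand":0},{"dx":0,"dy":0,"dz":0,"wx":0,"wy":0,"wz":0,"hand":0}]'
```

```text
time_s: 9.1
tcp_pos: [0.468, -0.0635, 0.0464]
eef_rot: [180.0, -0.0, -79.9]
contact_force: [0.1, 0.2, -0.4]
gripper_width: 0.0005
time_s: 9.35
tcp_pos: [0.4683, -0.0635, 0.0458]
eef_rot: [-180.0, 0.0, -79.9]
contact_force: [-0.7, 0.5, -0.6]
gripper_width: 0.0004
time_s: 9.6
tcp_pos: [0.4682, -0.0635, 0.0447]
eef_rot: [180.0, 0.0, -79.9]
contact_force: [0.2, 0.1, 0.6]
gripper_width: 0.0006
```

```bash
for i in 1 2; do python3 -m crank '[{"dx":0,"dy":0,"dz":1.5,"wx":0,"wy":0,"wz":0,"hand":0},{"dx":0,"dy":0,"dz":0,"wx":0,"wy":0,"wz":0,"hand":0}]' | egrep 'tcp|cont'; done
python3 - <<'E'
from h import *
import cv2
u=proj('side',get_state()['tcp_pos'])
im=optics.capture('side')
cv2.imwrite('pics/s5.png',cv2.resize(im[180:240,265:340],None,fx=10,fy=10,interpolation=cv2.INTER_CUBIC)); print((u-[265,180])*10)
im=optics.capture('top')
cv2.imwrite('pics/t5.png',cv2.resize(im[205:260,270:345],None,fx=10,fy=10,interpolation=cv2.INTER_CUBIC))
E
```

```text
tcp_pos: [0.4681, -0.0635, 0.0431]
contact_force: [0.1, -0.4, -0.3]
tcp_pos: [0.4681, -0.0635, 0.0415]
contact_force: [-0.1, -0.7, 0.3]
[389.33293406 349.73516073]
```

View pics/s5.png

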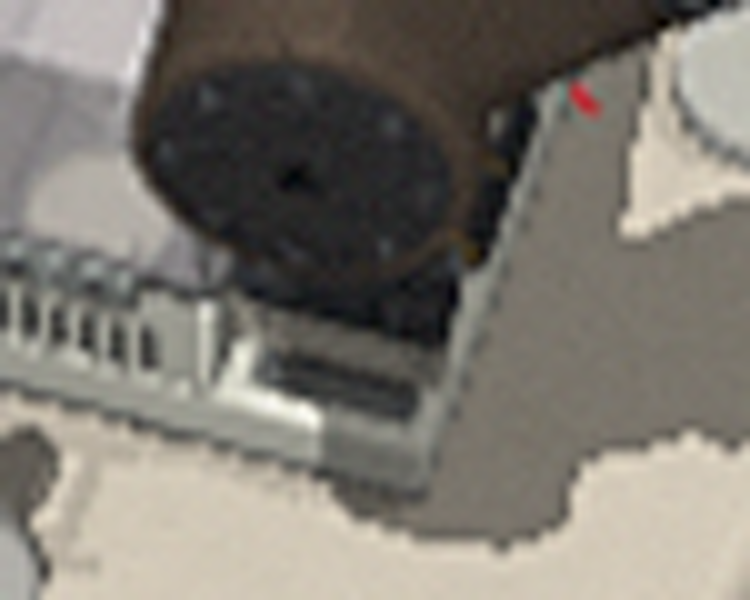

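View pics/t5.png

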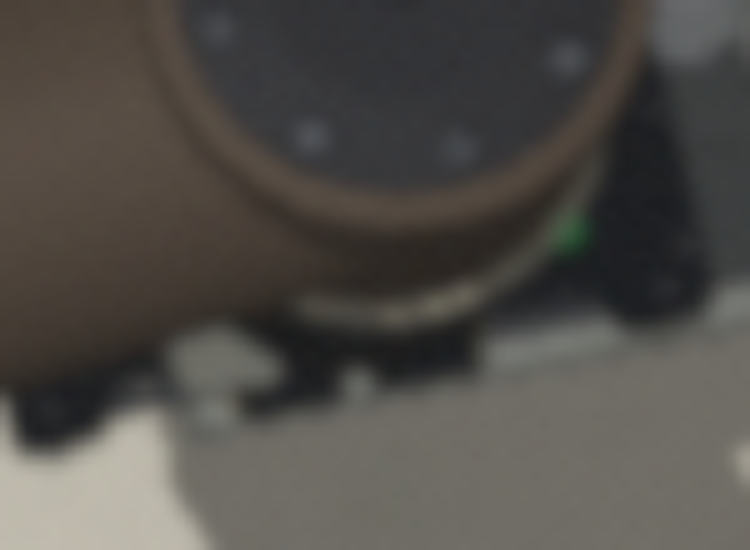

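```bash
for i in 1 2 3; do python3 -m crank '[{"dx":0,"dy":0,"dz":1.5,"wx":0,"wy":0,"wz":0,"hand":0},{"dx":0,"dy":0,"dz":0,"wx":0,"wy":0,"wz":0,"hand":0}]' | egrep 'time|tcp|cont'; done
python3 -c "
from h import *
s=get_state();print(s['contact_force'],s['moment'],s['joint_torque'],s['joints'])"
```

```text
time_s: 10.45
tcp_pos: [0.4681, -0.0635, 0.0401]
contact_force: [0.8, 0.7, -0.0]
time_s: 10.7
tcp_pos: [0.4681, -0.0635, 0.0385]
contact_force: [-0.4, 0.3, 0.2]
time_s: 10.95
tcp_pos: [0.4681, -0.0635, 0.0371]
contact_force: [0.3, -0.6, 0.0]
[ 0.32950713 -0.55292317  0.0384894 ] [-0.03676709  0.01046296 -0.00119039] [ 4.31062945e-03 -3.69873869e+01  2.14573681e+01  5.02551779e+00
  1.13804152e-01  2.13841804e-05] [ 1.62274701e+01  1.08858092e+01 -3.57744087e+01 -1.32822350e-03
 -4.33527167e+01  8.38287223e+01]
```

```bash
python3 -m crank '[{"dx":0,"dy":0,"dz":-60,"wx":0,"wy":0,"wz":0,"hand":0},{"dx":0,"dy":0,"dz":-60,"wx":0,"wy":0,"wz":0,"hand":0},{"dx":0,"dy":0,"dz":-60,"wx":0,"wy":0,"wz":0,"hand":0},{"dx":0,"dy":0,"dz":0,"wx":0,"wy":-10,"wz":0,"hand":0},{"dx":0,"dy":0,"dz":0,"wx":0,"wy":-10,"wz":0,"hand":0},{"dx":0,"dy":0,"dz":0,"wx":0,"wy":-10,"wz":0,"hand":0},{"dx":0,"dy":0,"dz":0,"wx":0,"wy":-10,"wz":0,"hand":0},{"dx":0,"dy":0,"dz":0,"wx":0,"wy":0,"wz":0,"hand":0}]'
python3 - <<'E'
from h import *
import cv2
p=get_state()['tcp_pos']
ims=[]
for n in ('top','side'):
    im=optics.capture(n);cv2.imwrite(f'pics/{n}6.png',im); u=proj(n,p).round().astype(int)
    a=im[u[1]-45:u[1]+45,u[0]-38:u[0]+38]; a=cv2.resize(a,None,fx=5,fy=5,interpolation=cv2.INTER_CUBIC)
    cv2.circle(a,(190,225),4,(0,0,255),1); ims.append(a)
cv2.imwrite('pics/tcp6.png',np.hstack(ims))
E
```

```text
time_s: 11.95
tcp_pos: [0.4679, -0.066, 0.2138]
eef_rot: [179.5, 40.3, -80.6]
contact_force: [-0.4, -0.0, 0.5]
gripper_width: 0.0002
```

View pics/tcp6.png

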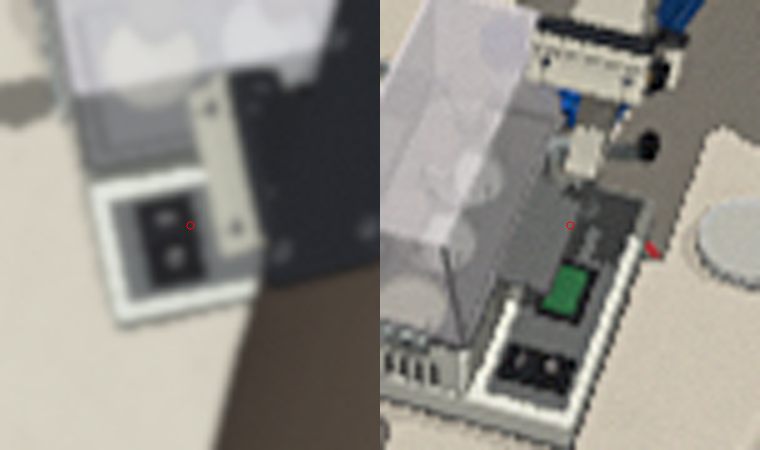

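View pics/side6.png

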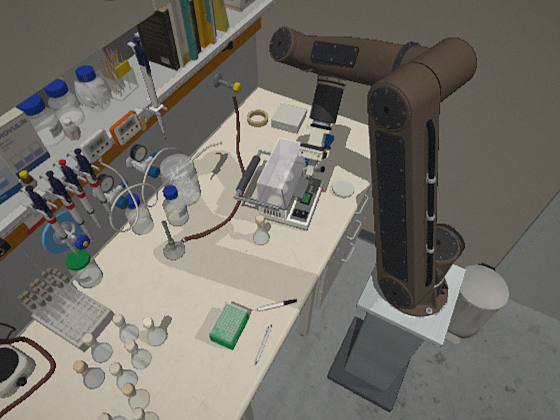

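```bash
python3 - <<'E'
from h import *
import cv2
p=get_state()['tcp_pos']
u=proj('side',p).round().astype(int);print(u)
o=[]
for f in ('side6','side0'):
    a=cv2.imread(f'pics/{f}.png')[u[1]-35:u[1]+15,u[0]-15:u[0]+25]; a=cv2.resize(a,None,fx=10,fy=10,interpolation=cv2.INTER_LINEAR)
    cv2.circle(a,(150,350),4,(0,0,255),1); o.append(a)
cv2.imwrite('pics/z6.png',np.hstack(o))
E
```

```text
[307 185]
```

View pics/z6.png

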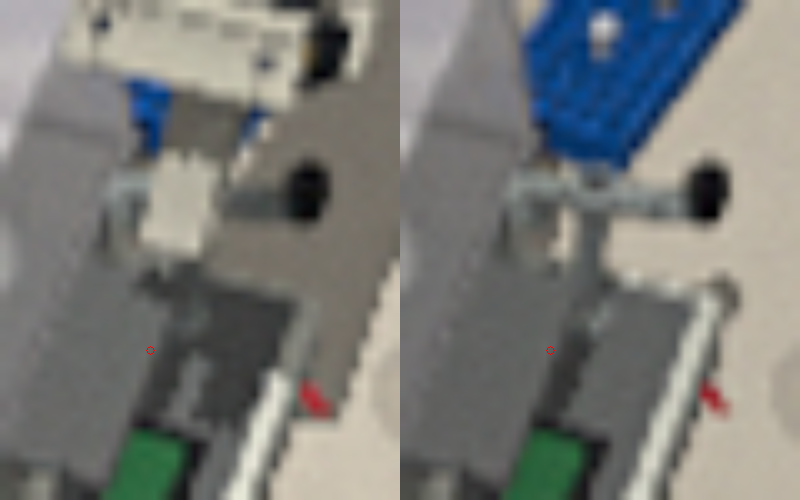

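```bash
python3 - <<'E'
from h import *
s=get_state()
print('base',proj('side',(0,0,0)),proj('top',(0,0,0)), s['joints'].round(2), s['tcp_pos'])
R=toolR(s);p=s['tcp_pos']
for n,v in {'tcp':(0,0,0),'tip-x':(-21,0,0),'bodyc':(0,0,-66),'bodyL1':(-96,39,-66),'bodyL2':(-96,-39,-66),'bodyR1':(96,39,-66),'flange':(0,0,-180),'fl300':(0,0,-300)}.items():
    X=p+R@np.array(v)/1000; print(n,X.round(3),proj('side',X).round(1),proj('top',X).round(1))
E
```

```text
base [413.017834   285.42206692] [284.21342351 397.32037677] [-17.47  17.15   0.3  -34.8  -93.56 121.59] [ 0.4682138  -0.06443793  0.21621803]
tcp [ 0.468 -0.064  0.216] [306.6 185.1] [303.7 227.3]
tip-x [ 0.465 -0.049  0.23 ] [305.5 185.8] [297.8 227.7]
bodyc [ 0.476 -0.106  0.267] [310.8 167. ] [321.1 220.8]
bodyL1 [ 0.425 -0.04   0.329] [317.1 172.1] [295.8 238.5]
bodyL2 [ 0.501 -0.027  0.328] [294.4 166.5] [289.1 206.3]
bodyR1 [ 0.45  -0.185  0.205] [325.3 167.4] [349.8 233.8]
flange [ 0.488 -0.178  0.354] [318.3 134.8] [355.6 207.8]
fl300 [ 0.502 -0.254  0.446] [326.5  99.6] [399.7 191.2]
```

```bash
python3 - <<'E'
import cv2,numpy as np
a=cv2.imread('pics/side6.png')[60:220,240:400]; b=cv2.imread('pics/top6.png')[130:290,230:390]
cv2.imwrite('pics/b6.png',np.hstack([cv2.resize(x,(400*1,400),interpolation=cv2.INTER_CUBIC) for x in (a,b)]))
cv2.imwrite('pics/b6t.png',cv2.imread('pics/top6.png'))
E
```

```text
(no output)
```

View pics/b6.png

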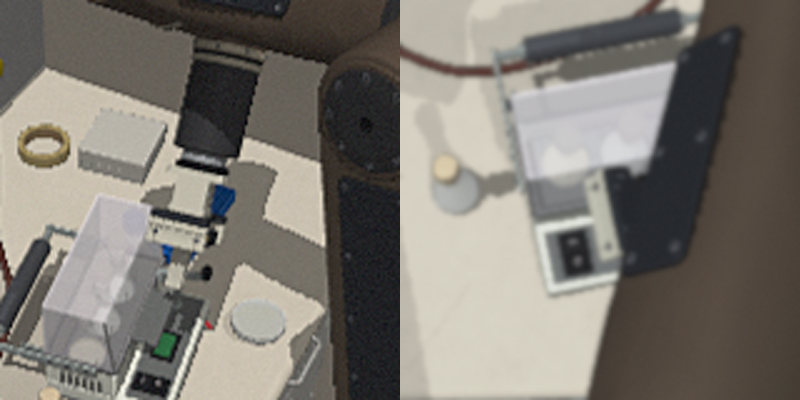

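View pics/b6t.png

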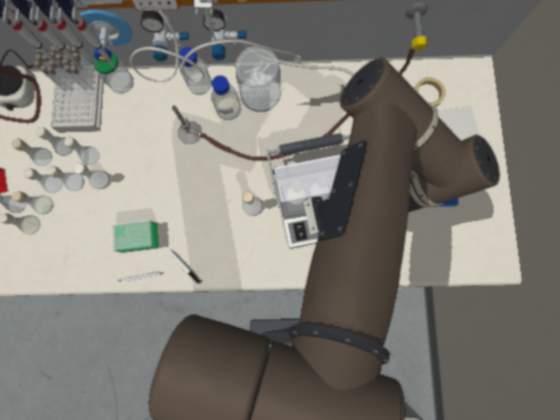

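```bash
python3 - <<'E'
from h import *
import cv2
def tri(ut,us):
    r=least_squares(lambda X:np.concatenate([proj('top',X)-ut,proj('side',X)-us]),[.47,-.06,.3]); return r.x.round(4), r.fun.round(1)
a=cv2.imread('pics/top6.png')[185:250,285:345]; b=cv2.imread('pics/side6.png')[130:190,285:345]
cv2.imwrite('pics/c6.png',np.hstack([cv2.resize(x,(400,400),interpolation=cv2.INTER_CUBIC) for x in (a,b)]))
for n in ('top','side'):
    for t in ('hood_ledge','deck','latch_pin','latch_post','rocker_near'):
        pass
E
```

```text
(no output)
```

View pics/c6.png

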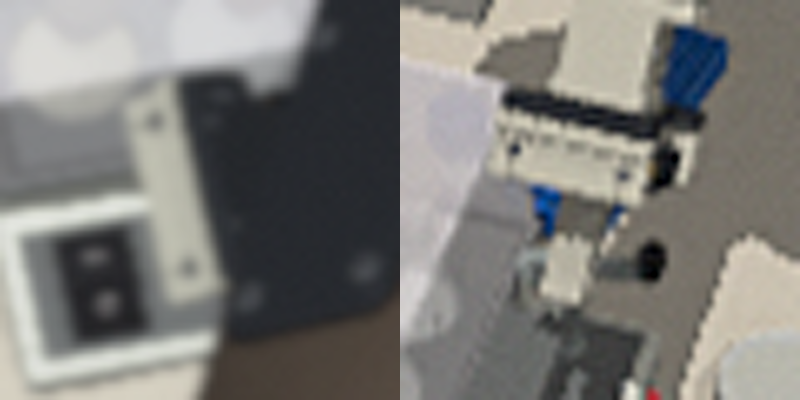

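```bash
python3 - <<'E'
from h import *
def tri(ut,us):
    r=least_squares(lambda X:np.concatenate([proj('top',X)-ut,proj('side',X)-us]),[.47,-.06,.3]); return r.x, r.fun.round(1)
s=get_state();R=toolR(s)
for a,b in [((307.9,204.5),(301.9,152)),((313.,228.6),(318.7,156.7))]:
    X,f=tri(a,b); print(X.round(3),f,'in tool',(R.T@(X-s['tcp_pos'])*1000).round(1))
E
```

```text
[ 0.497 -0.07   0.36 ] [ 0.   0.1 -0.1 -0. ] in tool [ -84.9  -27.6 -117. ]
[ 0.442 -0.079  0.358] [ 0.1  0.3 -0.4 -0.1] in tool [ -82.9   29.  -114.8]
```

```bash
python3 -m crank '[{"dx":0,"dy":0,"dz":0,"wx":0,"wy":10,"wz":0,"hand":0},{"dx":0,"dy":0,"dz":0,"wx":0,"wy":10,"wz":0,"hand":0},{"dx":0,"dy":0,"dz":0,"wx":0,"wy":10,"wz":0,"hand":0},{"dx":0,"dy":0,"dz":0,"wx":0,"wy":10,"wz":0,"hand":0},{"dx":0,"dy":0,"dz":60,"wx":0,"wy":0,"wz":0,"hand":0},{"dx":0,"dy":0,"dz":60,"wx":0,"wy":0,"wz":0,"hand":0},{"dx":0,"dy":0,"dz":50,"wx":0,"wy":0,"wz":0,"hand":0},{"dx":0,"dy":0,"dz":0,"wx":0,"wy":0,"wz":0,"hand":0},{"dx":0,"dy":0,"dz":0,"wx":0,"wy":0,"wz":0,"hand":0}]'
python3 -c "
from h import *
s=get_state();print(mpos(),(toolR(s).T@(np.array([.470,-.063,.027])-s['tcp_pos'])*1000).round(1),s['eef_rot'])"
```

```text
time_s: 13.18
tcp_pos: [0.47, -0.0625, 0.0497]
eef_rot: [-179.8, -0.0, -79.8]
contact_force: [0.8, -0.2, -0.2]
gripper_width: 0.0009
[-171.4   83.7   49.7] [ 0.4  0.2 22.7] [-1.79776491e+02 -2.89487850e-02 -7.98071755e+01]
```

```bash
python3 -m crank '[{"dx":0,"dy":0,"dz":10,"wx":0,"wy":0,"wz":0,"hand":0},{"dx":0,"dy":0,"dz":8,"wx":0,"wy":0,"wz":0,"hand":0},{"dx":0,"dy":0,"dz":3,"wx":0,"wy":0,"wz":0,"hand":0},{"dx":0,"dy":0,"dz":0,"wx":0,"wy":0,"wz":0,"hand":0}]' | egrep 'time|tcp|cont'
for i in 1 2 3; do python3 -m crank '[{"dx":0,"dy":0,"dz":2,"wx":0,"wy":0,"wz":0,"hand":0},{"dx":0,"dy":0,"dz":0,"wx":0,"wy":0,"wz":0,"hand":0}]' | egrep 'tcp|cont'; done
```

```text
time_s: 13.68
tcp_pos: [0.4681, -0.0637, 0.026]
contact_force: [-0.4, -0.1, 0.2]
tcp_pos: [0.4682, -0.0635, 0.0241]
contact_force: [-0.2, -0.3, 0.5]
tcp_pos: [0.4682, -0.0635, 0.0221]
contact_force: [0.7, -0.6, -0.0]
tcp_pos: [0.4679, -0.0636, 0.02]
contact_force: [-0.0, -0.2, 0.5]
```

```bash
for i in 1 2 3 ; do python3 -m crank '[{"dx":0,"dy":0,"dz":1.5,"wx":0,"wy":0,"wz":0,"hand":0},{"dx":0,"dy":0,"dz":0,"wx":0,"wy":0,"wz":0,"hand":0}]' | egrep 'time|tcp|cont'; done
```

```text
time_s: 14.68
tcp_pos: [0.4681, -0.0635, 0.0186]
contact_force: [-0.3, -0.1, 0.2]
time_s: 14.92
tcp_pos: [0.4682, -0.0635, 0.0171]
contact_force: [-0.0, -0.7, 0.1]
time_s: 15.18
tcp_pos: [0.4683, -0.0634, 0.0156]
contact_force: [-0.2, 0.3, -0.2]
```

```bash
for i in 1 2 3 ; do python3 -m crank '[{"dx":0,"dy":0,"dz":1.5,"wx":0,"wy":0,"wz":0,"hand":0},{"dx":0,"dy":0,"dz":0,"wx":0,"wy":0,"wz":0,"hand":0}]' | egrep 'time|tcp|cont'; done
python3 - <<'E'
from h import *
import cv2
a=optics.capture('top')[200:265,265:345]; b=optics.capture('side')[170:240,265:335]
cv2.imwrite('pics/c7.png',np.hstack([cv2.resize(x,(400,400),interpolation=cv2.INTER_CUBIC) for x in (a,b)]))
E
```

```text
time_s: 15.42
tcp_pos: [0.4686, -0.0634, 0.0153]
contact_force: [-6.3, 2.0, 16.9]
time_s: 15.68
tcp_pos: [0.4686, -0.0635, 0.0151]
contact_force: [-12.1, 3.5, 33.1]
time_s: 15.92
tcp_pos: [0.4688, -0.0635, 0.0148]
contact_force: [-18.1, 5.4, 51.2]
```

View pics/c7.png

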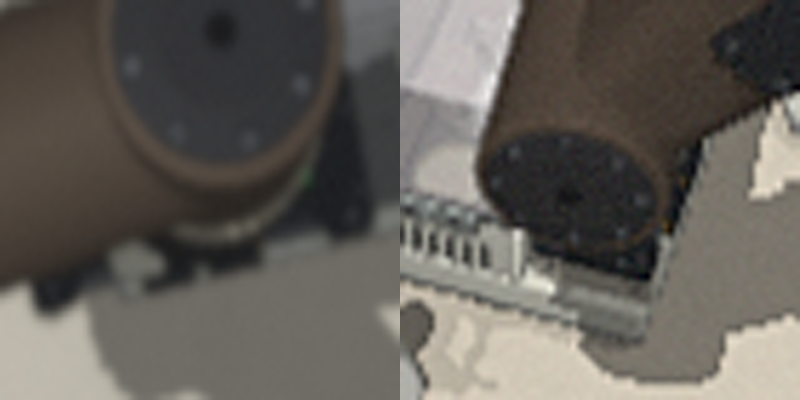

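```bash
python3 -c "
from h import *
s=get_state();print(s['moment'],s['contact_force'],s['eef_rot'],s['joint_torque'])"
```

```text
[1.98635299 6.70586717 0.07479609] [-18.52548631   5.97273933  50.45940096] [-1.79904537e+02 -4.83263410e-02 -7.98416178e+01] [ -1.39810491 -18.53211522  16.37429953   3.195365     5.93829051
  -0.0298795 ]
```

```bash
cat >> h.py <<'E'
OFF=37.5
def tip():
    s=get_state(); X=s['tcp_pos']-toolR(s)[:,2]*OFF/1000; a=MP[2]; d=X-[MP[0],MP[1],0]; R=np.array([[np.cos(a),-np.sin(a),0],[np.sin(a),np.cos(a),0],[0,0,1]]); return (R.T@d*1000).round(1)
def totip(mx,my,mz):
    s=get_state(); X=s['tcp_pos']-toolR(s)[:,2]*OFF/1000; return (toolR(s).T@(m2w(MP,(mx,my,mz))-X)*1000).round(1)
E
python3 -m crank '[{"dx":0,"dy":0,"dz":-10,"wx":0,"wy":0,"wz":0,"hand":0},{"dx":0,"dy":0,"dz":-50,"wx":0,"wy":0,"wz":0,"hand":0},{"dx":0,"dy":0,"dz":-52,"wx":0,"wy":0,"wz":0,"hand":0},{"dx":50,"dy":10,"dz":0,"wx":0,"wy":0,"wz":0,"hand":0},{"dx":50,"dy":11,"dz":0,"wx":0,"wy":0,"wz":0,"hand":0},{"dx":28,"dy":0,"dz":0,"wx":0,"wy":0,"wz":0,"hand":0},{"dx":0,"dy":0,"dz":0,"wx":0,"wy":0,"wz":0,"hand":0}]'
python3 - <<'E'
from h import *
import cv2
print(tip(),totip(-192,-45,127))
a=optics.capture('top')[190:265,285:385]; b=optics.capture('side')[150:240,265:355]
cv2.imwrite('pics/c8.png',np.hstack([cv2.resize(x,(400,400),interpolation=cv2.INTER_CUBIC) for x in (a,b)]))
E
```

```text
time_s: 16.9
tcp_pos: [0.4699, -0.1948, 0.1228]
eef_rot: [180.0, -0.0, -80.1]
contact_force: [-1.1, -0.0, -0.6]
gripper_width: 0.0004
[-194.6  -46.4  160.3] [-1.4 -2.6 33.3]
```

View pics/c8.png

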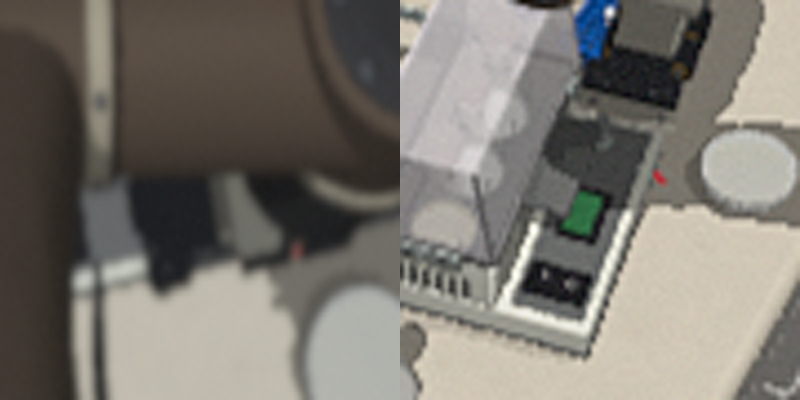

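```bash
python3 - <<'E'
from h import *
import cv2
b=optics.capture('side')
a=cv2.imread('pics/side0.png')
f=lambda x:cv2.convertScaleAbs(cv2.resize(x[202:226,285:315],(390,312),interpolation=cv2.INTER_LINEAR),alpha=1.6,beta=10)
cv2.imwrite('pics/rk.png',np.hstack([f(a),f(b)]))
E
```

```text
(no output)
```

View pics/rk.png

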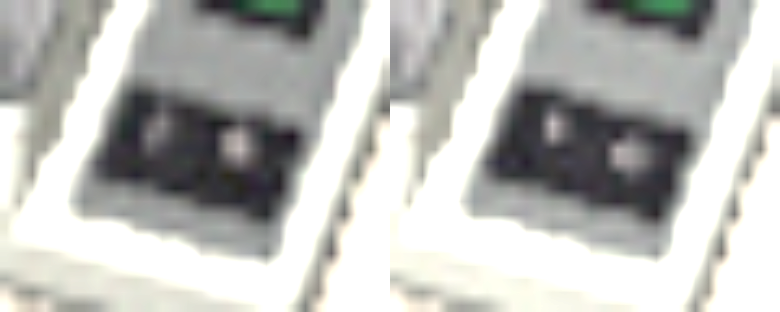

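```bash
python3 -m crank '[{"dx":0,"dy":-1,"dz":20,"wx":0,"wy":0,"wz":0,"hand":0},{"dx":0,"dy":0,"dz":13,"wx":0,"wy":0,"wz":0,"hand":0},{"dx":12,"dy":0,"dz":0,"wx":0,"wy":0,"wz":0,"hand":0},{"dx":8,"dy":0,"dz":0,"wx":0,"wy":0,"wz":0,"hand":0},{"dx":8,"dy":-1,"dz":0,"wx":0,"wy":0,"wz":0,"hand":0},{"dx":8,"dy":-2,"dz":0,"wx":0,"wy":0,"wz":0,"hand":0},{"dx":0,"dy":0,"dz":0,"wx":0,"wy":0,"wz":0,"hand":0}]'
python3 - <<'E'
from h import *
import cv2
print(tip())
b=optics.capture('side');a=optics.capture('top')
f=lambda x:cv2.resize(x,(400,400),interpolation=cv2.INTER_LINEAR)
cv2.imwrite('pics/l1.png',np.hstack([f(a[190:250,335:395]),f(b[145:205,285:345])]))
E
```

```text
time_s: 17.92
tcp_pos: [0.4805, -0.2286, 0.0903]
eef_rot: [-180.0, -0.0, -80.0]
contact_force: [-0.2, -0.6, 0.5]
gripper_width: 0.0006
[-190.1  -81.6  127.8]
```

View pics/l1.png

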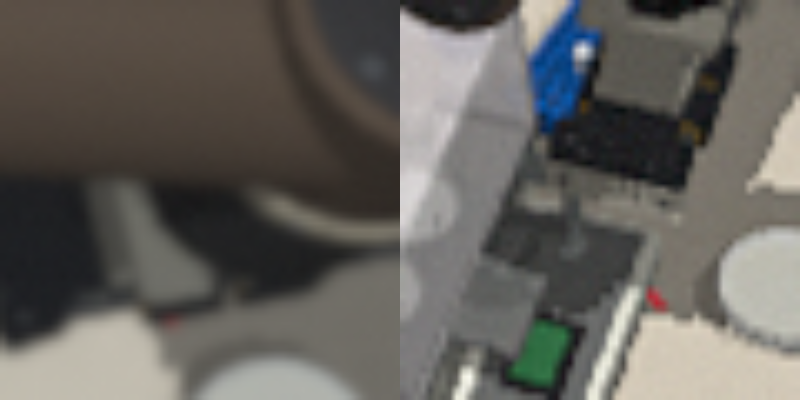

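```bash
python3 -m crank '[{"dx":8,"dy":-4,"dz":0,"wx":0,"wy":0,"wz":0,"hand":0},{"dx":8,"dy":-6,"dz":0,"wx":0,"wy":0,"wz":0,"hand":0},{"dx":0,"dy":0,"dz":0,"wx":0,"wy":0,"wz":0,"hand":0},{"dx":-5,"dy":28,"dz":0,"wx":0,"wy":0,"wz":0,"hand":0},{"dx":16,"dy":0,"dz":0,"wx":0,"wy":0,"wz":0,"hand":0},{"dx":16,"dy":0,"dz":0,"wx":0,"wy":0,"wz":0,"hand":0},{"dx":3,"dy":0,"dz":0,"wx":0,"wy":0,"wz":0,"hand":0},{"dx":0,"dy":0,"dz":0,"wx":0,"wy":0,"wz":0,"hand":0}]'
python3 - <<'E'
from h import *
import cv2
print(tip())
b=optics.capture('side');a=optics.capture('top')
f=lambda x:cv2.resize(x,(400,400),interpolation=cv2.INTER_LINEAR)
cv2.imwrite('pics/l2.png',np.hstack([f(a[190:250,335:395]),f(b[145:205,285:345])]))
E
```

```text
time_s: 19.02
tcp_pos: [0.4706, -0.2768, 0.0899]
eef_rot: [180.0, 0.0, -80.0]
contact_force: [-0.7, -0.2, -0.4]
gripper_width: 0.0004
[-208.3 -127.4  127.4]
```

View pics/l2.png

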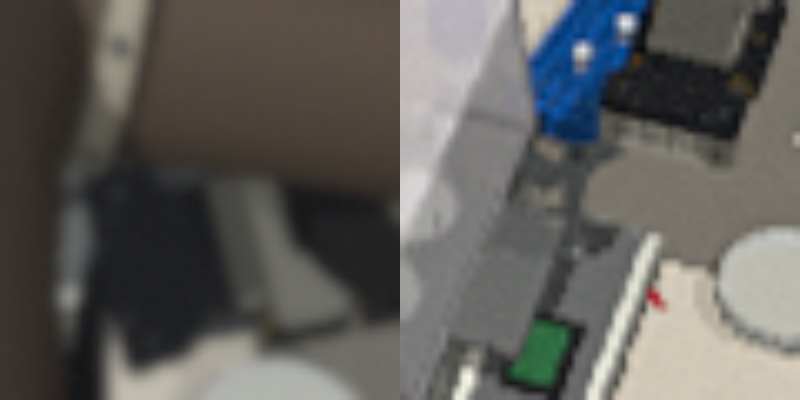

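```bash
python3 -m crank '[{"dx":3,"dy":-10,"dz":0,"wx":0,"wy":0,"wz":0,"hand":0},{"dx":3,"dy":-8,"dz":0,"wx":0,"wy":0,"wz":0,"hand":0},{"dx":0,"dy":-7,"dz":0,"wx":0,"wy":0,"wz":0,"hand":0},{"dx":0,"dy":-7,"dz":0,"wx":0,"wy":0,"wz":0,"hand":0},{"dx":0,"dy":-4,"dz":0,"wx":0,"wy":0,"wz":0,"hand":0},{"dx":0,"dy":0,"dz":0,"wx":0,"wy":0,"wz":0,"hand":0}]'
python3 -c "
from h import *
print(tip())"
for i in 1 2 ; do python3 -m crank '[{"dx":0,"dy":-2,"dz":0,"wx":0,"wy":0,"wz":0,"hand":0},{"dx":0,"dy":0,"dz":0,"wx":0,"wy":0,"wz":0,"hand":0}]' | egrep 'time|tcp|cont'; done
```

```text
time_s: 19.88
tcp_pos: [0.5074, -0.2757, 0.0901]
eef_rot: [-180.0, 0.0, -79.9]
contact_force: [-0.4, 0.3, -0.2]
gripper_width: 0.0004
[-171.8 -132.7  127.6]
time_s: 20.12
tcp_pos: [0.508, -0.2756, 0.09]
contact_force: [-4.5, 0.1, 0.4]
time_s: 20.38
tcp_pos: [0.5083, -0.2755, 0.0898]
contact_force: [-8.3, -2.9, 2.5]
```

```bash
python3 -m crank '[{"dx":0,"dy":30,"dz":0,"wx":0,"wy":0,"wz":0,"hand":0},{"dx":0,"dy":30,"dz":-40,"wx":0,"wy":0,"wz":0,"hand":0},{"dx":-50,"dy":15,"dz":-20,"wx":0,"wy":0,"wz":0,"hand":0},{"dx":-55,"dy":0,"dz":0,"wx":0,"wy":0,"wz":0,"hand":0},{"dx":-28,"dy":0,"dz":0,"wx":0,"wy":0,"wz":0,"hand":0},{"dx":0,"dy":0,"dz":0,"wx":10,"wy":0,"wz":0,"hand":0},{"dx":0,"dy":0,"dz":0,"wx":10,"wy":0,"wz":0,"hand":0},{"dx":0,"dy":0,"dz":0,"wx":10,"wy":0,"wz":0,"hand":0},{"dx":0,"dy":0,"dz":0,"wx":10,"wy":0,"wz":0,"hand":0},{"dx":0,"dy":0,"dz":0,"wx":0,"wy":0,"wz":0,"hand":0}]'
python3 - <<'E'
from h import *
import cv2
s=get_state();print(tip(),s['joints'].round(1)); 
a=MP[2];print('axis m',Ro.from_euler('z',-a).apply(toolR(s).T).round(3).tolist())
b=optics.capture('side');a=optics.capture('top')
f=lambda x:cv2.resize(x,(400,400),interpolation=cv2.INTER_LINEAR)
cv2.imwrite('pics/l3.png',np.hstack([f(a[180:260,320:400]),f(b[130:210,275:355])]));cv2.imwrite('pics/l3s.png',b)
E
```

```text
time_s: 21.62
tcp_pos: [0.4084, -0.1578, 0.147]
eef_rot: [-144.8, 0.8, -79.8]
contact_force: [0.7, -0.9, 0.3]
gripper_width: 0.0002
[-2.703e+02  2.000e-01  1.776e+02] [ -8.7 -16.1 -44.9 -23.4 -29.7 125.8]
axis m [[0.002, -1.0, -0.014], [-0.817, 0.006, -0.576], [0.576, 0.012, -0.817]]
```

View pics/l3.png

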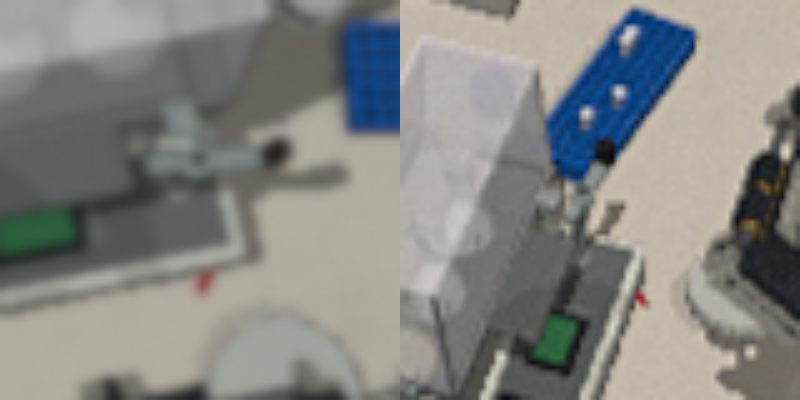

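View pics/l3s.png

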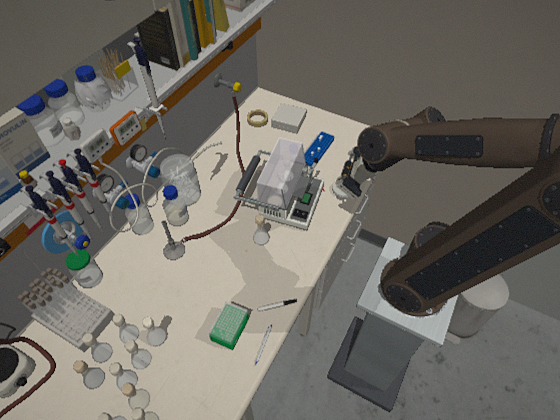

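```bash
python3 -m crank '[{"dx":-10,"dy":0,"dz":0,"wx":7.5,"wy":0,"wz":0,"hand":0},{"dx":-10,"dy":0,"dz":0,"wx":7.5,"wy":0,"wz":0,"hand":0},{"dx":0,"dy":0,"dz":0,"wx":0,"wy":0,"wz":0,"hand":0}]'
cat >> h.py <<'E'
def rep():
    s=get_state(); z=Ro.from_euler('z',-MP[2]).apply(toolR(s)[:,2]); print('tip',tip(),'phi',np.degrees(np.arctan2(z[0],-z[2])).round(1),'zy',z[1].round(3),'J',s['joints'].round(1),'F',s['contact_force'].round(1),'t',s['time_s'])
E
python3 -c "
from h import *
rep();print(totip(-175,20,105),totip(-135,20,70))"
```

```text
time_s: 22.1
tcp_pos: [0.3922, -0.1465, 0.1349]
eef_rot: [-137.9, 2.0, -79.7]
contact_force: [0.7, -1.0, 0.8]
gripper_width: 0.0006
tip [-287.8   13.6  162.8] phi 42.1 zy 0.029 J [-25.7 -14.1 -42.2 -45.6 -35.5 157. ] F [ 0.7 -1.   0.8] t 22.1
[ -3.9 -45.  118.6] [ -2.5 -51.2 171.4]
```

```bash
python3 -m crank '[{"dx":-1,"dy":-15,"dz":40,"wx":0,"wy":0,"wz":0,"hand":0},{"dx":-1,"dy":-15,"dz":40,"wx":0,"wy":0,"wz":0,"hand":0},{"dx":-1,"dy":-15,"dz":30,"wx":0,"wy":0,"wz":0,"hand":0},{"dx":0,"dy":0,"dz":0,"wx":0,"wy":0,"wz":0,"hand":0}]'
python3 -c "
from h import *
rep();print(totip(-175,20,95),totip(-135,20,70))"
```

```text
time_s: 22.6
tcp_pos: [0.4993, -0.1189, 0.0831]
eef_rot: [-138.0, 2.0, -79.2]
contact_force: [-0.9, 0.1, 0.3]
gripper_width: 0.0004
tip [-177.5   21.8  110.9] phi 42.0 zy 0.034 J [-1.630e+01  1.000e-01 -3.780e+01 -5.510e+01 -2.350e+01  1.624e+02] F [-0.9  0.1  0.3] t 22.6
[ 2.4  8.8 13.5] [ 3.8 -4.3 58.8]
```

```bash
python3 -m crank '[{"dx":1,"dy":7,"dz":0,"wx":0,"wy":0,"wz":0,"hand":0},{"dx":1,"dy":0,"dz":20,"wx":0,"wy":0,"wz":0,"hand":0},{"dx":1,"dy":0,"dz":20,"wx":0,"wy":0,"wz":0,"hand":0},{"dx":0,"dy":0,"dz":0,"wx":0,"wy":0,"wz":0,"hand":0}]'
python3 - <<'E'
from h import *
import cv2
rep();print(totip(-140,20,62))
b=optics.capture('side');a=optics.capture('top')
f=lambda x:cv2.resize(x,(400,400),interpolation=cv2.INTER_LINEAR)
cv2.imwrite('pics/h1.png',np.hstack([f(a[180:260,285:365]),f(b[150:230,265:345])]))
E
```

```text
time_s: 23.1
tcp_pos: [0.5195, -0.1169, 0.0513]
eef_rot: [-138.2, 2.0, -79.4]
contact_force: [-1.5, 0.1, 0.1]
gripper_width: 0.0003
tip [-157.2   20.3   79.2] phi 41.8 zy 0.032 J [-19.2   5.9 -35.8 -63.3 -23.3 173.3] F [-1.5  0.1  0.1] t 23.1
[ 1.1 -1.4 24.3]
```

View pics/h1.png

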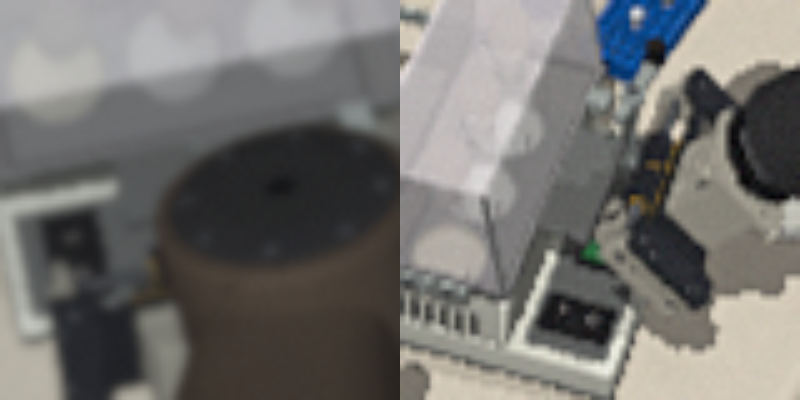

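```bash
python3 -m crank '[{"dx":-1,"dy":0,"dz":-20,"wx":0,"wy":0,"wz":0,"hand":0},{"dx":-1,"dy":0,"dz":-30,"wx":0,"wy":0,"wz":0,"hand":0},{"dx":0,"dy":0,"dz":-30,"wx":0,"wy":0,"wz":10.5,"hand":0},{"dx":0,"dy":0,"dz":-30,"wx":0,"wy":0,"wz":10.5,"hand":0},{"dx":0,"dy":0,"dz":0,"wx":0,"wy":0,"wz":10.5,"hand":0},{"dx":0,"dy":0,"dz":0,"wx":0,"wy":0,"wz":10.5,"hand":0},{"dx":0,"dy":0,"dz":0,"wx":0,"wy":0,"wz":10.5,"hand":0},{"dx":0,"dy":0,"dz":0,"wx":0,"wy":0,"wz":10.5,"hand":0},{"dx":0,"dy":0,"dz":0,"wx":0,"wy":0,"wz":10.5,"hand":0}]'
python3 -c "
from h import *
rep()"
```

```text
time_s: 24.32
tcp_pos: [0.4506, -0.1306, 0.1304]
eef_rot: [-166.5, 40.2, -147.0]
contact_force: [0.5, 0.1, -0.2]
gripper_width: 0.0004
tip [-227.5   19.   158.2] phi 42.0 zy 0.03 J [-14.7 -10.3 -41.4 -43.2 -26.7  76.4] F [ 0.5  0.1 -0.2] t 24.325
```

```bash
python3 -m crank '[{"dx":0,"dy":0,"dz":0,"wx":0,"wy":0,"wz":10.6,"hand":0},{"dx":0,"dy":0,"dz":0,"wx":0,"wy":0,"wz":10.6,"hand":0},{"dx":0,"dy":0,"dz":0,"wx":0,"wy":0,"wz":10.6,"hand":0},{"dx":0,"dy":0,"dz":0,"wx":0,"wy":0,"wz":10.6,"hand":0},{"dx":0,"dy":0,"dz":0,"wx":0,"wy":0,"wz":10.6,"hand":0},{"dx":0,"dy":0,"dz":0,"wx":0,"wy":0,"wz":10.6,"hand":0},{"dx":0,"dy":0,"dz":0,"wx":0,"wy":0,"wz":10.6,"hand":0},{"dx":0,"dy":0,"dz":0,"wx":0,"wy":0,"wz":10.6,"hand":0},{"dx":0,"dy":0,"dz":0,"wx":0,"wy":0,"wz":10.6,"hand":0},{"dx":0,"dy":0,"dz":0,"wx":0,"wy":0,"wz":10.6,"hand":0}]'
python3 -c "
from h import *
rep();s=get_state();print(Ro.from_euler('z',-MP[2]).apply(toolR(s).T).round(3).tolist(), totip(-183,20,101), totip(-140,20,62))"
```

```text
time_s: 25.58
tcp_pos: [0.4506, -0.1306, 0.1303]
eef_rot: [138.0, -0.4, 102.2]
contact_force: [-0.9, -0.5, 0.6]
gripper_width: 0.0005
tip [-227.5   19.   158.2] phi 42.0 zy 0.03 J [-14.7 -10.3 -41.4 -43.1 -26.7 -29.7] F [-0.9 -0.5  0.6] t 25.575
[[-0.038, 0.999, 0.007], [0.742, 0.024, 0.67], [0.669, 0.03, -0.743]] [-1.  -5.2 72.3] [ -2.9   0.6 130. ]
```

```bash
python3 -m crank '[{"dx":-1,"dy":-2,"dz":30,"wx":0,"wy":0,"wz":0,"hand":0},{"dx":-1,"dy":0,"dz":30,"wx":0,"wy":0,"wz":0,"hand":0},{"dx":-1,"dy":0,"dz":25,"wx":0,"wy":0,"wz":0,"hand":0},{"dx":0,"dy":0,"dz":15,"wx":0,"wy":0,"wz":0,"hand":0},{"dx":0,"dy":0,"dz":15,"wx":0,"wy":0,"wz":0,"hand":0},{"dx":0,"dy":0,"dz":0,"wx":0,"wy":0,"wz":0,"hand":0}]'
python3 -c "
from h import *
rep();print(totip(-140,20,62))"
```

```text
time_s: 26.32
tcp_pos: [0.5249, -0.1169, 0.0424]
eef_rot: [138.1, -0.2, 102.5]
contact_force: [-0.3, -0.2, 0.7]
gripper_width: 0.0001
tip [-151.9   19.4   70.3] phi 41.9 zy 0.031 J [-20.4   7.6 -35.3 -65.8 -23.6  -0.5] F [-0.3 -0.2  0.7] t 26.325
[ 0.   3.3 14.1]
```

```bash
python3 -m crank '[{"dx":0,"dy":0,"dz":13,"wx":0,"wy":0,"wz":0,"hand":0},{"dx":0,"dy":0,"dz":0,"wx":0,"wy":0,"wz":0,"hand":0},{"dx":0,"dy":7.4,"dz":-8.2,"wx":0,"wy":0,"wz":0,"hand":0},{"dx":0,"dy":7.4,"dz":-8.2,"wx":0,"wy":0,"wz":0,"hand":0},{"dx":0,"dy":7.7,"dz":-7.8,"wx":0,"wy":0,"wz":0,"hand":0},{"dx":0,"dy":0,"dz":0,"wx":0,"wy":0,"wz":0,"hand":0}]'
python3 - <<'E'
from h import *
import cv2
rep()
b=optics.capture('side');a=optics.capture('top')
f=lambda x:cv2.resize(x,(400,400),interpolation=cv2.INTER_LINEAR)
cv2.imwrite('pics/h2.png',np.hstack([f(a[160:260,265:365]),f(b[130:230,245:345])]))
E
```

```text
time_s: 27.08
tcp_pos: [0.5336, -0.1149, 0.0673]
eef_rot: [137.9, -0.1, 102.5]
contact_force: [-3.1, -3.5, -1.7]
gripper_width: 0.0007
tip [-143.    19.9   95.1] phi 42.0 zy 0.03 J [-15.5   4.6 -35.2 -58.8 -21.7 -11.6] F [-3.1 -3.5 -1.7] t 27.075
```

View pics/h2.png

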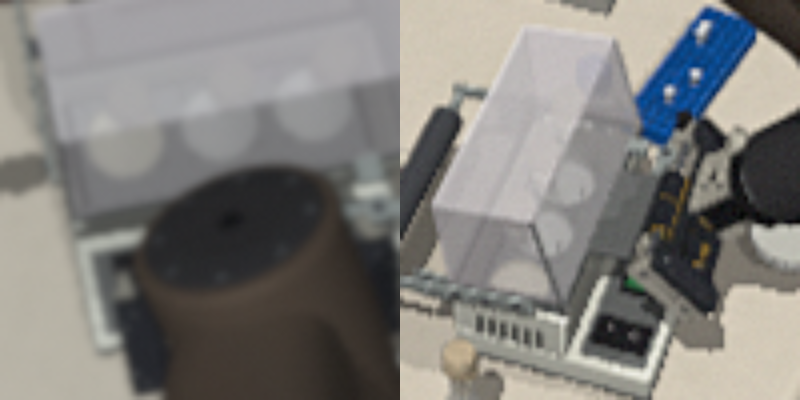

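```bash
python3 -m crank '[{"dx":0,"dy":7.7,"dz":-7.8,"wx":0,"wy":0,"wz":0,"hand":0},{"dx":0,"dy":0,"dz":0,"wx":0,"wy":0,"wz":0,"hand":0}]'
python3 - <<'E'
from h import *
import cv2
rep();print(get_state()['moment'])
b=optics.capture('side')
cv2.imwrite('pics/h3.png',cv2.resize(b[130:230,245:345],(600,600),interpolation=cv2.INTER_LINEAR))
rep();print(get_state()['moment'])
E
```

```text
time_s: 27.42
tcp_pos: [0.5344, -0.1149, 0.077]
eef_rot: [138.0, -0.2, 102.5]
contact_force: [-4.1, -2.8, -0.9]
gripper_width: 0.0003
tip [-142.2   19.8  104.8] phi 42.0 zy 0.031 J [-13.7   3.4 -35.4 -55.6 -21.2 -16.3] F [-4.1 -2.8 -0.9] t 27.425
[-1.17164307  3.10335487 -0.58552062]
tip [-142.3   19.8  104.4] phi 42.0 zy 0.03 J [-13.8   3.4 -35.4 -55.7 -21.1 -16.2] F [-2.4 -2.1 -1.4] t 27.475
[-1.1329765   3.06862364 -0.49364948]
```

View pics/h3.png

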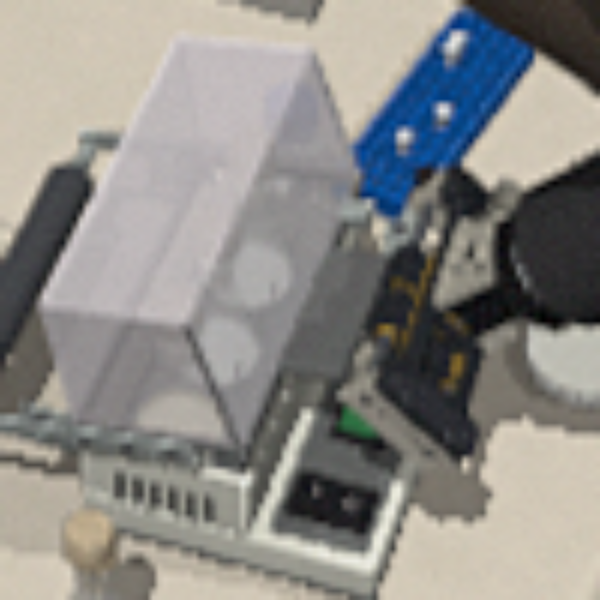

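```bash
python3 - <<'E'
from h import *
import cv2
b=optics.capture('side');a=cv2.imread('pics/side0.png')
f=lambda x:cv2.resize(x[130:220,240:330],(400,400),interpolation=cv2.INTER_LINEAR)
cv2.imwrite('pics/h4.png',np.hstack([f(a),f(b)]))
E
```

```text
(no output)
```

View pics/h4.png

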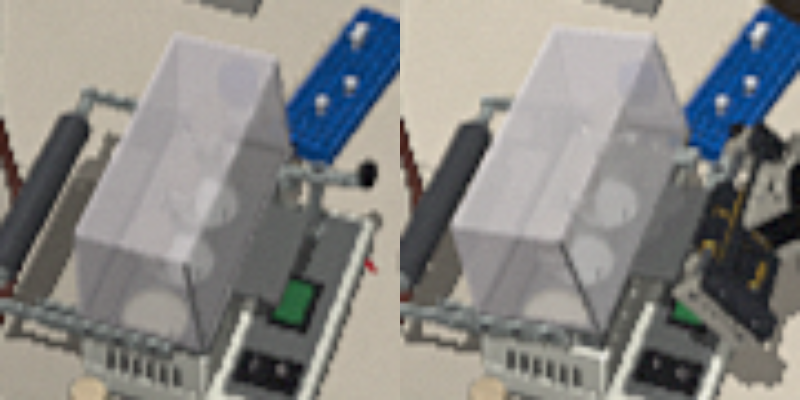

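```bash
python3 -m crank '[{"dx":0,"dy":8.8,"dz":-6.6,"wx":0,"wy":0,"wz":0,"hand":0},{"dx":0,"dy":9.2,"dz":-6,"wx":0,"wy":0,"wz":0,"hand":0},{"dx":0,"dy":9.6,"dz":-5.4,"wx":0,"wy":0,"wz":0,"hand":0},{"dx":0,"dy":10,"dz":-4.7,"wx":0,"wy":0,"wz":0,"hand":0},{"dx":0,"dy":0,"dz":0,"wx":0,"wy":0,"wz":0,"hand":0}]'
python3 - <<'E'
from h import *
import cv2
rep()
b=optics.capture('side');a=cv2.imread('pics/side0.png')
f=lambda x:cv2.resize(x[100:220,230:350],(400,400),interpolation=cv2.INTER_LINEAR)
cv2.imwrite('pics/h5.png',np.hstack([f(a),f(b)]))
E
```

```text
time_s: 28.15
tcp_pos: [0.5477, -0.1119, 0.1193]
eef_rot: [137.9, -0.2, 102.5]
contact_force: [-0.2, -1.1, 0.3]
gripper_width: 0.0004
tip [-128.7   20.4  147.1] phi 42.0 zy 0.031 J [ -6.2  -1.  -36.3 -42.1 -18.9 -35.5] F [-0.2 -1.1  0.3] t 28.15
```

View pics/h5.png

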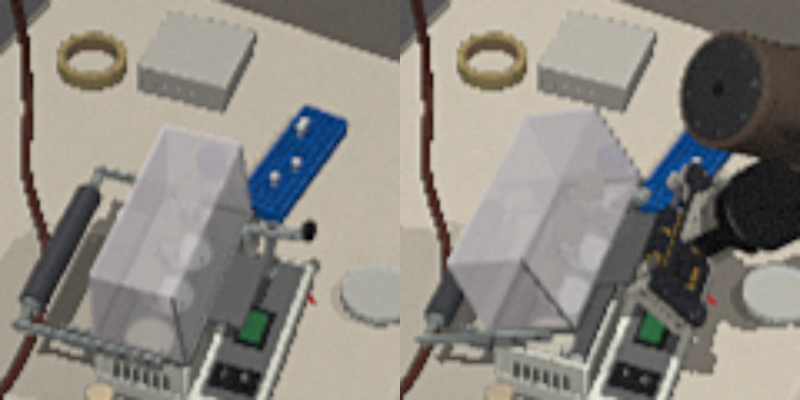

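```bash
python3 -m crank '[{"dx":0,"dy":10.1,"dz":-4,"wx":0,"wy":0,"wz":0,"hand":0},{"dx":0,"dy":10.3,"dz":-3.6,"wx":0,"wy":0,"wz":0,"hand":0},{"dx":0,"dy":10.5,"dz":-3,"wx":0,"wy":0,"wz":0,"hand":0},{"dx":0,"dy":10.7,"dz":-2.2,"wx":0,"wy":0,"wz":0,"hand":0},{"dx":0,"dy":0,"dz":0,"wx":0,"wy":0,"wz":0,"hand":0}]'
python3 - <<'E'
from h import *
import cv2
rep()
b=optics.capture('side');a=optics.capture('top')
f=lambda x:cv2.resize(x,(400,400),interpolation=cv2.INTER_LINEAR)
cv2.imwrite('pics/h6.png',np.hstack([f(a[130:250,260:380]),f(b[100:220,230:350])]))
E
```

```text
time_s: 28.82
tcp_pos: [0.5694, -0.1074, 0.1562]
eef_rot: [138.0, -0.2, 102.5]
contact_force: [-0.5, 0.3, 0.1]
gripper_width: 0.0005
tip [-106.5   21.1  184.1] phi 42.0 zy 0.031 J [ -0.5  -3.4 -36.6 -30.1 -17.8 -51.5] F [-0.5  0.3  0.1] t 28.825
```

View pics/h6.png

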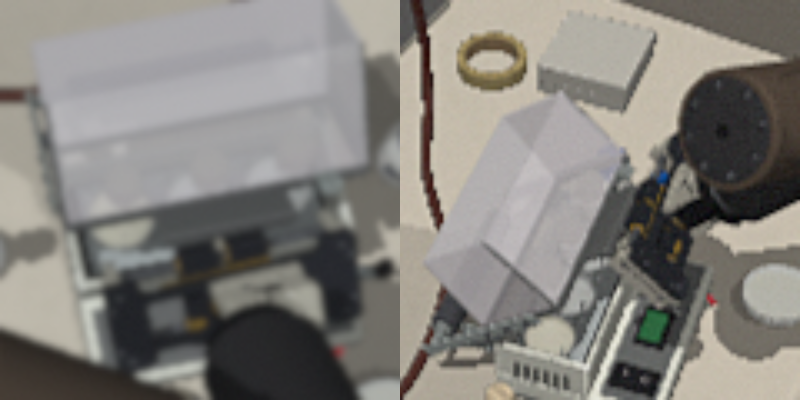

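```bash
python3 -m crank '[{"dx":0,"dy":10.9,"dz":-1.2,"wx":0,"wy":0,"wz":0,"hand":0},{"dx":0,"dy":11,"dz":-0.6,"wx":0,"wy":0,"wz":0,"hand":0},{"dx":0,"dy":11,"dz":0,"wx":0,"wy":0,"wz":0,"hand":0},{"dx":0,"dy":0,"dz":0,"wx":0,"wy":0,"wz":0,"hand":0}]'
python3 - <<'E'
from h import *
import cv2
rep()
b=optics.capture('side');a=optics.capture('top')
f=lambda x:cv2.resize(x,(400,400),interpolation=cv2.INTER_LINEAR)
cv2.imwrite('pics/h7.png',np.hstack([f(a[130:250,260:380]),f(b[100:220,230:350])]))
E
```

```text
time_s: 29.42
tcp_pos: [0.5919, -0.1026, 0.1795]
eef_rot: [138.0, -0.2, 102.5]
contact_force: [0.1, 1.1, 0.0]
gripper_width: 0.0008
tip [-83.5  21.8 207.3] phi 42.0 zy 0.031 J [  2.2  -3.6 -35.7 -23.5 -17.8 -59.9] F [0.1 1.1 0. ] t 29.425
```

View pics/h7.png

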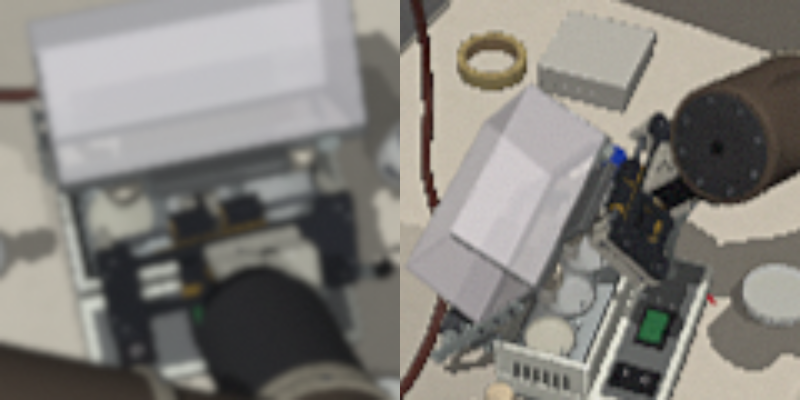

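```bash
python3 -m crank '[{"dx":0,"dy":11,"dz":0.4,"wx":0,"wy":0,"wz":0,"hand":0},{"dx":0,"dy":11,"dz":0.8,"wx":0,"wy":0,"wz":0,"hand":0},{"dx":0,"dy":8,"dz":0.8,"wx":0,"wy":0,"wz":0,"hand":0},{"dx":0,"dy":0,"dz":0,"wx":0,"wy":0,"wz":0,"hand":0},{"dx":0,"dy":0,"dz":0,"wx":0,"wy":0,"wz":0,"hand":0}]'
python3 - <<'E'
from h import *
import cv2
rep()
b=optics.capture('side');a=optics.capture('top')
f=lambda x:cv2.resize(x,(400,400),interpolation=cv2.INTER_LINEAR)
cv2.imwrite('pics/h8.png',np.hstack([f(a[130:250,260:380]),f(b[100:220,230:350])]))
E
```

```text
time_s: 30.15
tcp_pos: [0.6145, -0.0975, 0.1978]
eef_rot: [138.0, -0.2, 102.5]
contact_force: [0.9, 0.0, -0.2]
gripper_width: 0.0002
tip [-60.3  22.9 225.7] phi 41.9 zy 0.031 J [  3.8  -3.1 -34.1 -19.2 -18.3 -65.4] F [ 0.9  0.  -0.2] t 30.15
```

View pics/h8.png

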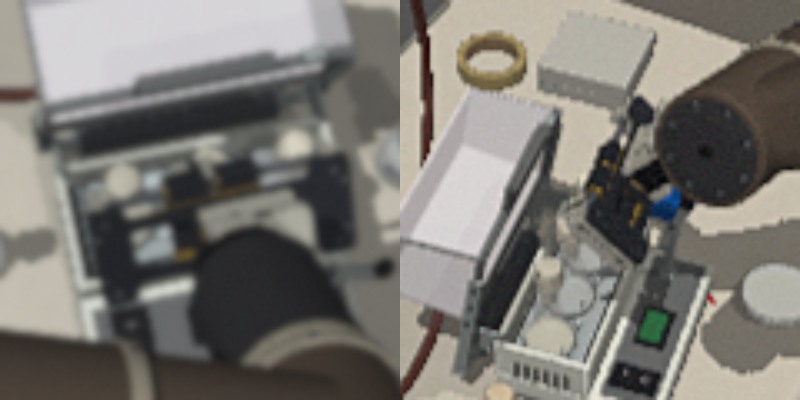

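```bash
python3 -m crank '[{"dx":0,"dy":0,"dz":-50,"wx":0,"wy":0,"wz":0,"hand":0},{"dx":0,"dy":0,"dz":-50,"wx":0,"wy":0,"wz":0,"hand":0},{"dx":0,"dy":0,"dz":-50,"wx":0,"wy":0,"wz":0,"hand":0},{"dx":0,"dy":0,"dz":0,"wx":0,"wy":0,"wz":0,"hand":0},{"dx":0,"dy":0,"dz":0,"wx":0,"wy":0,"wz":0,"hand":0},{"dx":0,"dy":0,"dz":0,"wx":0,"wy":0,"wz":0,"hand":0},{"dx":0,"dy":0,"dz":0,"wx":0,"wy":0,"wz":0,"hand":0},{"dx":0,"dy":0,"dz":0,"wx":0,"wy":0,"wz":0,"hand":0},{"dx":0,"dy":0,"dz":0,"wx":0,"wy":0,"wz":0,"hand":0}]'
python3 - <<'E'
from h import *
import cv2
rep()
b=optics.capture('side');a=optics.capture('top')
f=lambda x:cv2.resize(x,(400,400),interpolation=cv2.INTER_LINEAR)
cv2.imwrite('pics/h9.png',np.hstack([f(a[130:270,260:400]),f(b[100:240,220:360])]));cv2.imwrite('pics/h9s.png',b)
p=get_state()['time_s']; b2=optics.capture('side'); print('diff',np.abs(b2.astype(int)-b)[100:220,220:300].mean())
E
```

```text
time_s: 31.38
tcp_pos: [0.517, -0.1196, 0.3093]
eef_rot: [138.0, -0.2, 102.5]
contact_force: [-0.0, -0.5, 0.8]
gripper_width: 0.0005
tip [-160.1   18.2  337.1] phi 41.9 zy 0.031 J [  1.5 -19.4 -32.7 -12.8 -36.  -71.5] F [-0.  -0.5  0.8] t 31.375
diff 1.9675694444444445
```

View pics/h9.png

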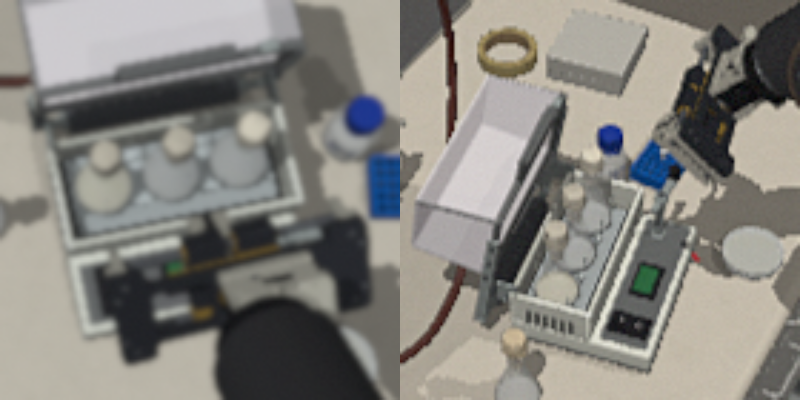

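View pics/h9s.png

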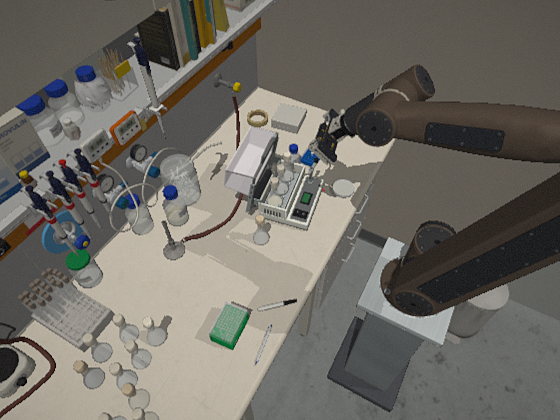

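```bash
python3 - <<'E'
from h import *
for th in (1.1,1.25,1.4):
    for y in (-110,110):
        X=(25-181*np.cos(th),y/2,100+181*np.sin(th)); Y=(25-138*np.cos(th),y,100+138*np.sin(th))
        print(th,y,'ledge',((proj('side',m2w(MP,X))-[220,100])*400/140+[400,0]).round(),'rim',((proj('side',m2w(MP,Y))-[220,100])*400/140+[400,0]).round())
E
```

```text
1.1 -110 ledge [593. 123.] rim [592. 114.]
1.1 110 ledge [566. 181.] rim [537. 229.]
1.25 -110 ledge [575. 113.] rim [578. 107.]
1.25 110 ledge [547. 170.] rim [522. 221.]
1.4 -110 ledge [556. 104.] rim [564. 101.]
1.4 110 ledge [527. 161.] rim [507. 214.]
```

```bash
python3 - <<'E'
from h import *
import cv2
b=optics.capture('side')
cv2.imwrite('pics/f.png',cv2.resize(b[120:225,220:325],(600,600),interpolation=cv2.INTER_LINEAR)); rep()
E
```

```text
tip [-160.2   18.2  337.6] phi 42.0 zy 0.031 J [  1.5 -19.5 -32.7 -12.8 -36.  -71.5] F [-0.2  0.5 -0. ] t 31.575
```

View pics/f.png

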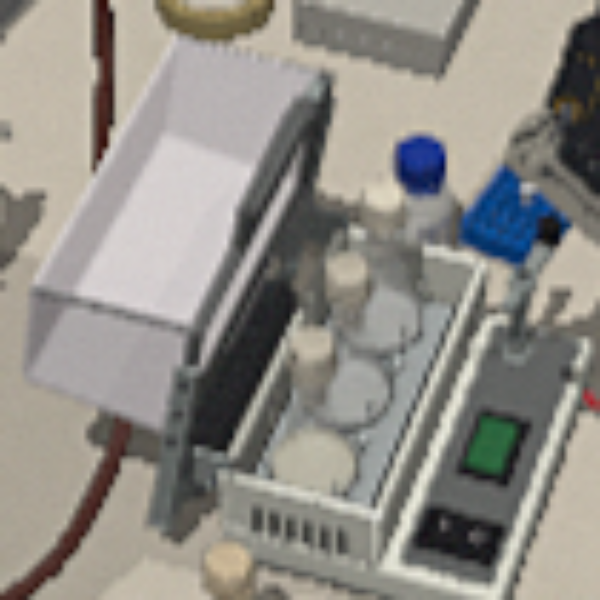

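```bash
python3 -c "
from plant import order
print(order.close_job())"
```

```text
the job is handed in; nothing more can be done
None
```

The incubator is open and the job is handed in. The rocker is pressed off, the latch lever is swung out to its right stop, and the hood was pushed past its balance point and stays raised.

**Last checks, at 31.6 s of 58 s:**
- **Hood:** its upper rim lies within about 6 px (at 2.9x zoom) of where it should be at 1.4 rad. It was in the same place in pictures about a second apart, and I kept the pushing steps slow (well under 1 rad/s).
- **Latch:** the lever points right, and the contact force rose when it met its stop.
- **Rocker:** before and after pictures show the near half lower and the far half raised.
- **Arm:** it is in free air, with contact force near zero. The flask, dish, bottle and other loose things I could see had not visibly moved. I did not measure their positions again.

**What disagreed or went wrong:**
- **Tool length:** the real fingertips ended about 37 mm short of the reported TCP. My first presses on the rocker therefore met nothing, and I worked with a corrected tip after that.
- **Press force:** holding the rocker at its stop briefly reached about 54 N. The force and moment point to contact at the fingertips, not the gripper body. It stayed under the 120 N wrist limit.
- **Joint 6:** it reached 173.3° of its 173.66° range on the first approach to the hood. I backed out and turned the wrist half round before continuing.

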